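# Change the recipe board on the pantry display stand and clip it fast

## Robot

A 6-joint arm with a two-finger parallel gripper is mounted at the origin on the work surface. World frame = base frame: x ahead of the robot, y to its left, z up, the work surface at z = 0. Lengths are in mm, angles in rad, forces in N, time in s.
With the tool pointing down it reaches from about 275 to 725 mm from the base axis. Payload 5.6 kg.
Tool frame: the origin (TCP) lies midway between the tips of the shut fingers; the grasp point (between the pads) lies 19 mm behind it (env.grip_depth is the distance from the TCP to the grasp point, in mm); z points along the fingers, y is the line along which they close (so a half turn about z gives the same grasp; the last joint's range is limited). The gripper opens to 85 mm and grips with 20 to 120 N. Pads are 22 mm wide; open, the fingers measure 114 mm over their backs; the gripper's body (76 mm by 85 mm) begins 54 mm behind the grasp point. The pads swing forward as they close: fully open they stand 13 mm farther back than shut.
Start: joints at [-0.914, 0.255, 0.108, 0, -1.424, -0.285], TCP at [199.83, -512.407, 231.283] pointing down, gripper open.
Joint ranges: [-2.95, 2.95], [-1.21, 1.97], [-1.09, 1.5], [-2.87, 1.71], [-2.94, -0.07], [-3.05, 3.05]. Speed limits (rad/s): [2.57, 2.57, 3.14, 3.14, 3.14, 3.14].

## Interface

Orientations are given as a unit quaternion [x, y, z, w].
In Python, from rig import env gives the robot as it stands.
- The arm moves only by the tool arm_command, never from a script. Its argument "targets" is a list of rows, each an object with "linear": the shift along the tool's x, y, z in mm, a list of three; "roll": the turn about the tool's z in degrees; "hand": the opening, from -1 (shut) to 1 (fully open). A call has 1 to 12 rows; each row shifts and turns the commanded pose from where the row before left it, along the tool's axes as they then stand; what a row does not reach is not made up. A row lasts 1/10 s, in which the tool goes at most 50 mm and 8.59 degrees, less where a joint would pass 70% of its speed; a pose out of reach is approached as far as the arm can. A call with a gripper value outside its range is refused whole. The fingers move at their own pace and stop on an object; "squeeze" is the grip in N (left out, the last holds). Time passes only in rows, so rows that do not move let the fingers close. It gives the time, the measured TCP pose, the force, the opening and the grip force at its end, in the units of the state.
- env.observe(): the state, without advancing time (a new reading comes with each control period).
- env.get_image(name): name is "scene" or "top" or "wrist"; returns a dict with "image" (420x560x3 uint8, red, green, blue), "depth" (420x560 float32, mm along the optical axis (not along the pixel's ray), 0 where there is no reading), "fx", "fy", "cx", "cy" (pixels), "rvec" (rotation vector, rad) and "tvec" (3), from world to camera coordinates, as OpenCV has them. Camera axes: x right, y down, z forward; pixel columns grow to the right and rows downward; lengths in mm; the calibration is good to about 2 mm. A picture is of the moment at which its call begins.
- env.sign_off(): hands the job in; it is judged then, once.
The state is a dict: "time": time; "q": joint angles; "qd": joint speeds; "effort": joint torques, N m; "tcp_pos": TCP position; "eef_rot": TCP orientation; "ft_force": force on the tool from outside, world axes, zero at the start; "wrist_torque": the same for the moment, N m; "finger_gap": opening from 0.0 (shut) to 1.0 (fully open); "grip_force": force on a finger pad.
Only numpy, scipy, OpenCV 4.12 (cv2) and the standard library are available. Lean on these libraries where they do the work, as an engineer would, in place of code of your own. Each camera call takes 0.05 s, during which the arm holds its last target. There are 200 camera calls.

## Task

Change the recipe board on the display stand: first lift the old board out of the stand and file it upright in the slot of the rack, then lift the new board off its hook and stand it fully down in the stand's groove, its side edges flush with the stand's panel. Then clip it fast with every wooden clip lying on the counter: each clip must grip board and panel together over one of the two upright side edges, with at least one clip on each side. Do not let a board fall over, and leave the mug, saucer and tin where they are.

Things in the scene. Friction and masses are not known exactly. Their poses are not given: they have to be found in the camera images.
- stand: Fixed pale wooden display stand. Origin: underside, below the middle of its upright panel; z up, +x roughly away from the robot. Panel 6 mm thick (x -3 to +3), 150 mm wide (y -75 to +75) with free upright side edges, top 115 mm above the table. Foot x -40 to +60 mm, 150 mm wide, 12 mm thick.
- stand_groove (a point): Middle of the stand's groove floor: x 9, y 0, 12 mm above the table. The groove lies on the panel's +x side, 12 mm wide (x 3 to 15), between panel and a lip 130 mm wide (y), 8 mm thick, that reaches 37 mm above the table, with a flare leaning outward on it up to 45 mm. A board stands in it against or near the panel.
- rack: Fixed pale wooden filing rack with one slot for a board. Origin: underside centre, z up. Slot along y, 12 mm wide (x -6 to +6), floor 12 mm above the table; walls 130 mm long, 8 mm thick, to 42 mm above the table, then flared outward up to 50 mm. Foot 90 by 140 mm.
- hookstand: Fixed stand with the hook on which the new board hangs. Origin: underside, below its post; z up. Flat brass arm along +x, 14 mm wide (y), 6 mm thick, upper face 119 mm above the table, from the post (x = 0, 12 mm thick, no higher than the arm) to x = 70 mm. The board hangs at about x = 45 mm.
- hook_tip (a point): Top of the hook's upturned tip: x 67 mm in the hook stand's frame, 131 mm above the table; the tip is 6 mm thick (x). To free the board lift it 12 to 24 mm (best 18) and move it along the hook's +x past the tip.
- board_old: Old recipe board, dark wood with a small picture, 8 mm thick (x), 130 wide (y), 130 high (z), about 110 g. Origin: middle of its bottom edge, z up. At the start it stands loose in the display stand. It has a hanging hole 28 wide (y), 30 high, centred, its upper edge 98 mm above the bottom edge: a solid strip 32 mm high is left above it to grip.
- board_new: New recipe board, like the old but wider: 8 mm thick (x), 150 wide (y), 130 high (z), about 110 g. Origin: middle of its bottom edge, z up. At the start it hangs on the hook, bottom 21 mm above the table, its x along the arm. It has a hanging hole 28 wide (y), 30 high, centred, its upper edge 98 mm above the bottom edge: a solid strip 32 mm high is left above it to grip.
- clip1: Wooden sprung clip (clothes-peg type), may be absent (2 to 4 are there). Lies flat: hinge axis = own z, upright; 24 mm high, 91 long, alike either way up. Origin: hinge axis, underside. Jaws point to own +x (pads x 31 to 45), wings to -x, flaring to 49 mm over their outer ends at x -45. 55 g. The axes are those of the +y half.
- clip1_jaw (a joint): Opening angle of the jaws, rad: 0 shut (sprung), 0.7 fully open (stop; pads 26 mm apart), about 0.37 when clamped on panel and board, 14 mm together (14 to 18 before clamping). Clamps with about 8 N. Opened by squeezing the wings together in y near own x = -35 mm: starts at about 6 N, fully open at 11 N; then the wings are parallel, about 20 mm over their outer faces.
- clip1_mouth (a point): Point between the shut jaw pads: own x = 38 mm, 12 mm above the underside (fixed to the +y half; opened by an angle, the middle line is half of it clockwise from own x, seen from +z). Put it 10 to 15 mm in from the side edge.
- clip2: Wooden sprung clip (clothes-peg type), may be absent (2 to 4 are there). Lies flat: hinge axis = own z, upright; 24 mm high, 91 long, alike either way up. Origin: hinge axis, underside. Jaws point to own +x (pads x 31 to 45), wings to -x, flaring to 49 mm over their outer ends at x -45. 55 g. The axes are those of the +y half.
- clip2_jaw (a joint): Opening angle of the jaws, rad: 0 shut (sprung), 0.7 fully open (stop; pads 26 mm apart), about 0.37 when clamped on panel and board, 14 mm together (14 to 18 before clamping). Clamps with about 8 N. Opened by squeezing the wings together in y near own x = -35 mm: starts at about 6 N, fully open at 11 N; then the wings are parallel, about 20 mm over their outer faces.
- clip2_mouth (a point): Point between the shut jaw pads: own x = 38 mm, 12 mm above the underside (fixed to the +y half; opened by an angle, the middle line is half of it clockwise from own x, seen from +z). Put it 10 to 15 mm in from the side edge.
- clip3: Wooden sprung clip (clothes-peg type), may be absent (2 to 4 are there). Lies flat: hinge axis = own z, upright; 24 mm high, 91 long, alike either way up. Origin: hinge axis, underside. Jaws point to own +x (pads x 31 to 45), wings to -x, flaring to 49 mm over their outer ends at x -45. 55 g. The axes are those of the +y half.
- clip3_jaw (a joint): Opening angle of the jaws, rad: 0 shut (sprung), 0.7 fully open (stop; pads 26 mm apart), about 0.37 when clamped on panel and board, 14 mm together (14 to 18 before clamping). Clamps with about 8 N. Opened by squeezing the wings together in y near own x = -35 mm: starts at about 6 N, fully open at 11 N; then the wings are parallel, about 20 mm over their outer faces.
- clip3_mouth (a point): Point between the shut jaw pads: own x = 38 mm, 12 mm above the underside (fixed to the +y half; opened by an angle, the middle line is half of it clockwise from own x, seen from +z). Put it 10 to 15 mm in from the side edge.
- clip4: Wooden sprung clip (clothes-peg type), may be absent (2 to 4 are there). Lies flat: hinge axis = own z, upright; 24 mm high, 91 long, alike either way up. Origin: hinge axis, underside. Jaws point to own +x (pads x 31 to 45), wings to -x, flaring to 49 mm over their outer ends at x -45. 55 g. The axes are those of the +y half.
- clip4_jaw (a joint): Opening angle of the jaws, rad: 0 shut (sprung), 0.7 fully open (stop; pads 26 mm apart), about 0.37 when clamped on panel and board, 14 mm together (14 to 18 before clamping). Clamps with about 8 N. Opened by squeezing the wings together in y near own x = -35 mm: starts at about 6 N, fully open at 11 N; then the wings are parallel, about 20 mm over their outer faces.
- clip4_mouth (a point): Point between the shut jaw pads: own x = 38 mm, 12 mm above the underside (fixed to the +y half; opened by an angle, the middle line is half of it clockwise from own x, seen from +z). Put it 10 to 15 mm in from the side edge.
- cup: Bystander: white mug, 76 mm wide, 62 mm high, beyond the stand. Origin: underside centre.
- saucer: Bystander: white saucer, 120 mm wide, 18 mm high, beyond and to one side of the stand. Origin: underside centre.
- tin: Bystander: shallow steel tin, 70 mm wide, 35 mm high, beyond and to the other side of the stand. Origin: underside centre.
There are look-alikes about, which are no part of the job. Leave any purple or red look-alike of the clip2 alone.

How it is judged:
By the outcome, as a careful person would: the job done as asked, in the order asked, and still so for the second after the job is handed in, with the robot touching nothing.
Of clip1, clip2, clip3, clip4 only 2 to 4 are there at a start; the rules pass over those that are not, and their reading is None.
At some moment in a run one of clip1, clip2, clip3, clip4 may be knocked a few centimetres aside while the robot is not near it.
It also fails if it takes over 210 s, if anything falls off the work surface, if the arm or the gripper's body presses on something with over 40 N, if the wrist force passes 120 N, or if a joint passes its speed limit or range.

## Working session

There is one attempt and no reset: what is moved stays moved. The work goes in short steps, Python scripts to look and compute and a tool call to move; the robot and the scene stay as the last step left them, time stands still between calls to the robot, and variables do not carry over. Pictures are saved under pics/ and viewed, at most 14 in all, crops included, and the job is handed in when it is done.

Besides the shell and the picture viewer there is one more tool, called after "Request:" as name([rows], argument=value, ...), one row to a line, values as JSON. arm_command: Moves the arm, as the interface text tells. Its arguments: {"type":"object","properties":{"targets":{"type":"array","items":{"type":"object","properties":{"linear":{"type":"array","items":{"type":"number"}},"roll":{"type":"number"},"hand":{"type":"number"}}}},"squeeze":{"type":"number"}},"required":["targets"]}

```bash
ls; mkdir -p pics; cat > h.py <<'E'
import numpy as np, cv2
from rig import env
def cam(n):
    d=env.get_image(n); d['R']=cv2.Rodrigues(np.array(d['rvec'],float))[0]; d['t']=np.array(d['tvec'],float).ravel(); return d
def ray(d,u,v):
    r=d['R'].T@np.array([(u-d['cx'])/d['fx'],(v-d['cy'])/d['fy'],1.]); return -d['R'].T@d['t'],r
def onz(d,u,v,z):
    o,r=ray(d,u,v); return o+r*(z-o[2])/r[2]
def cloud(d):
    v,u=np.mgrid[:d['depth'].shape[0],:d['depth'].shape[1]]; z=d['depth']
    P=np.stack([(u-d['cx'])/d['fx']*z,(v-d['cy'])/d['fy']*z,z],-1)
    W=(P-d['t'])@d['R']; W[z<=0]=np.nan; return W
def proj(d,P):
    p=d['R']@np.array(P,float)+d['t']; return d['fx']*p[0]/p[2]+d['cx'],d['fy']*p[1]/p[2]+d['cy']
def save(d,n): cv2.imwrite('pics/'+n,d['image'][:,:,::-1])
E
python3 - <<'E'
from h import *
import pickle
for n in ['scene','top','wrist']:
    d=cam(n); save(d,n+'0.png'); pickle.dump(d,open(n+'0.pkl','wb')); print(n,-d['R'].T@d['t'],d['R'][2],d['fx'])
o=env.observe(); print(o); print(env.grip_depth)
E
```

```text
pics
scene [981.48688371 769.17156241 994.17694449] [-0.40060297 -0.60768331 -0.6857392 ] 535.5467097082576
top [ 315.35627233   10.47340605 1309.47461199] [ 0.13934695 -0.00202304 -0.99024155] 418.19831448939976
wrist [ 133.26786896 -538.47832807  372.94099177] [ 0.25884128  0.10154886 -0.96056703] 304.5486645191504
{'time': 0.15, 'q': array([-9.14404655e-01,  2.55612466e-01,  1.07314070e-01, -3.15304445e-04,
       -1.42390876e+00, -2.84601324e-01]), 'qd': array([ 0.00020682, -0.00108625,  0.00372012,  0.00209094,  0.00037032,
       -0.00044194]), 'effort': array([ 1.10320285e-03, -3.86940622e+01,  2.38082063e+01,  5.36661074e+00,
       -4.57739487e-03,  4.15281463e-07]), 'tcp_pos': array([ 199.70892328, -512.06888168,  230.61359643]), 'eef_rot': array([-1.84803526e-01,  9.82775221e-01,  6.99459987e-04, -1.80791400e-04]), 'ft_force': array([-0.66931691, -0.20420668, -0.01738381]), 'wrist_torque': array([-0.01205689, -0.012174  ,  0.00477054]), 'grip_force': 0.0, 'finger_gap': 1.005385779614676}
18.700000000000003
```

View pics/scene0.png

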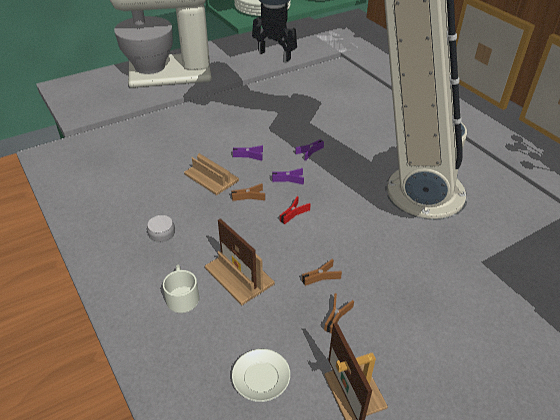

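View pics/top0.png

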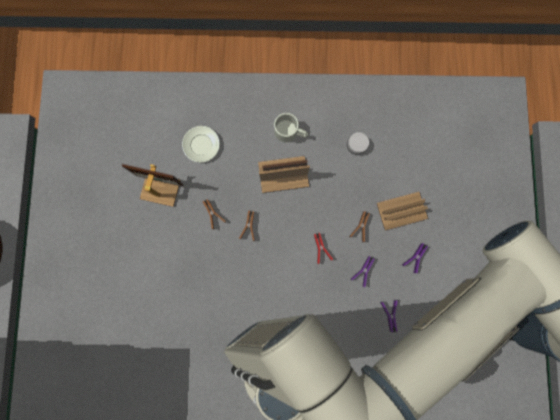

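The scene shows three brown clips (scene px 248,192 / 320,272 / 338,313; top px 364,225 / 250,225 / 214,213). There are one red and three purple look-alikes. The stand with the old board is at top (285,173), the rack at (403,210), and the hook with the new board at (155,180).

```bash
python3 - <<'E'
from h import *
import pickle
for n in ['top','scene']:
    d=pickle.load(open(n+'0.pkl','rb')); W=cloud(d); hsv=cv2.cvtColor(d['image'],cv2.COLOR_RGB2HSV)
    X,Y,Z=W[...,0],W[...,1],W[...,2]
    print(n,'table z',np.nanmedian(Z[(X>300)&(X<700)&(abs(Y)<400)]))
    # pixels colors
    for nm,px in dict(top=[(214,213),(250,225),(364,225),(322,245),(285,187),(403,213),(285,163),(150,172),(158,195)],scene=[(248,193),(322,273),(340,313),(292,211),(240,285),(212,178),(240,245),(345,365),(370,370)])[n] and [(p,p) for p in dict(top=[(214,213),(250,225),(364,225),(322,245),(285,187),(403,213),(285,163),(150,172),(158,195)],scene=[(248,193),(322,273),(340,313),(292,211),(240,285),(212,178),(240,245),(345,365),(370,370)])[n]]:
        print(px,hsv[px[1],px[0]],W[px[1],px[0]].round(0))
    m=((hsv[...,0]<20)&(hsv[...,1]>70)&(X>150)&(X<750)&(abs(Y)<560)&(Z>5)).astype(np.uint8)
    k,l,s,c=cv2.connectedComponentsWithStats(m)
    for i in range(1,k):
        if s[i,4]>40:
            q=W[l==i]; r=cv2.minAreaRect(q[:,:2].astype(np.float32)); print(s[i],c[i].round(),'rect',np.round(r[0]),np.round(r[1]),round(r[2],1),'z',np.nanpercentile(q[:,2],[5,50,98]).round(0),'hsv',np.median(hsv[l==i],0))
E
```

```text
top table z 1.561882288188717
(214, 213) [ 14 122 115] [482. 212.  14.]
(250, 225) [ 13  98 140] [445.  98.  25.]
(364, 225) [ 12  95 129] [ 450. -254.   22.]
(322, 245) [  1 143 157] [ 387. -124.   23.]
(285, 187) [ 17 104 149] [568.  -9.  13.]
(403, 213) [ 16 100 132] [ 486. -368.   50.]
(285, 163) [ 13 106  99] [613.  -6. 140.]
(150, 172) [ 10 149  72] [579. 376. 152.]
(158, 195) [ 18 136  77] [534. 385.  30.]
[ 259  157   50   35 1341] [283. 174.] rect [611.  -2.] [ 99. 148.] 8.9 z [  9.  16. 145.] hsv [ 16.  98. 120.]
[ 122  164   60   42 1023] [157. 186.] rect [562. 388.] [148.  95.] 77.6 z [  7.  13. 153.] hsv [ 16. 112. 146.]
[ 377  192   51   38 1248] [402. 210.] rect [ 499. -376.] [ 89. 139.] 16.3 z [ 9. 14. 53.] hsv [ 16. 104. 140.]
[203 200  22  29 125] [211. 212.] rect [483. 219.] [87. 44.] 31.6 z [13. 24. 30.] hsv [ 13. 107. 117.]
[239 211  12  27  60] [246. 224.] rect [446. 112.] [12. 86.] 72.3 z [12. 24. 30.] hsv [ 12.   99.5 124. ]
[250 212   4  29  59] [252. 225.] rect [443.  93.] [86. 10.] 1.5 z [12. 24. 31.] hsv [ 13. 104. 119.]
[350 212  20  30 141] [362. 225.] r
[... 652 characters left out ...]
 [ 92. 142.] 15.6 z [ 8. 18. 50.] hsv [ 16. 108. 147.]
[231 183  34  16 307] [249. 192.] rect [ 449. -247.] [53. 90.] 67.0 z [ 7. 19. 27.] hsv [ 13. 149. 120.]
[280 196  31  27 240] [294. 210.] rect [ 380. -120.] [93. 49.] 13.0 z [ 6. 20. 27.] hsv [  1. 203. 153.]
[ 205  219   70   85 2482] [238. 267.] rect [612.  -0.] [101. 154.] 8.7 z [  9.  32. 142.] hsv [ 15.  110.  115.5]
[302 259  40  26 386] [321. 273.] rect [446. 105.] [50. 92.] 81.3 z [ 6. 19. 26.] hsv [ 14. 149. 121.]
[ 324  293   64  127 2277] [355. 366.] rect [529. 320.] [316. 103.] 68.3 z [  8. 104. 152.] hsv [ 14. 135.  88.]
[325 369  33  51 547] [340. 396.] rect [594. 388.] [118.  21.] 77.8 z [ 6. 10. 24.] hsv [ 16. 106.  96.]
```

```bash
cat >> h.py <<'E'
from scipy.spatial.transform import Rotation as Ro
def pose():
    o=env.observe(); R=Ro.from_quat(o['eef_rot']).as_matrix(); return o,np.array(o['tcp_pos']),R
def yawx(R): return np.degrees(np.arctan2(R[1,0],R[0,0]))
def go(P,yaw):
    """shift (tool axes, applied before roll) and roll to reach TCP P with tool-x yaw (deg)"""
    o,p,R=pose(); s=R.T@(np.array(P,float)-p); r=-(yaw-yawx(R)); r=(r+180)%360-180
    print('at',p.round(1),'yaw',round(yawx(R),2),'q1,q6',o['q'][[0,5]].round(2),'shift',s.round(1),'roll',round(r,2),'t',round(o['time'],1))
    q6=o['q'][5]; 
E
python3 -c "
from h import *
go([500,-390,350],-72)"
```

```text
at [ 199.7 -512.1  230.6] yaw -158.7 q1,q6 [-0.91 -0.28] shift [-324.1    4.8 -119.4] roll -86.7 t 0.1
```

Request:
arm_command([
  {"linear": [-40,0.6,-15],"roll": 0,"hand": 1},
  {"linear": [-40,0.6,-15],"roll": 0,"hand": 1},
  {"linear": [-40,0.6,-15],"roll": 0,"hand": 1},
  {"linear": [-40,0.6,-15],"roll": 0,"hand": 1},
  {"linear": [-40,0.6,-15],"roll": 0,"hand": 1},
  {"linear": [-40,0.6,-15],"roll": 0,"hand": 1},
  {"linear": [-40,0.6,-15],"roll": 0,"hand": 1},
  {"linear": [-44,0.6,-15],"roll": 0,"hand": 1},
  {"linear": [0,0,0],"roll": -8,"hand": 1},
  {"linear": [0,0,0],"roll": -8,"hand": 1},
  {"linear": [0,0,0],"roll": -8,"hand": 1},
  {"linear": [0,0,0],"roll": -8,"hand": 1},
])

```text
time: 1.35
tcp_pos: [500.2, -390.0, 350.7]
eef_rot: [-0.451, 0.892, 0.0, -0.0]
ft_force: [0.2, -0.2, -0.3]
finger_gap: 1.0
grip_force: 0.0
```

Request:
arm_command([
  {"linear": [0,0,0],"roll": -8,"hand": 1},
  {"linear": [0,0,0],"roll": -8,"hand": 1},
  {"linear": [0,0,0],"roll": -8,"hand": 1},
  {"linear": [0,0,0],"roll": -8,"hand": 1},
  {"linear": [0,0,0],"roll": -8,"hand": 1},
  {"linear": [0,0,0],"roll": -8,"hand": 1},
  {"linear": [0,0,0],"roll": -7,"hand": 1},
  {"linear": [0,0,0],"roll": 0,"hand": 1},
])

```text
time: 2.15
tcp_pos: [500.0, -390.1, 350.8]
eef_rot: [0.811, -0.585, -0.0, -0.0]
ft_force: [0.0, -0.4, 0.3]
finger_gap: 0.997
grip_force: 0.0
```

```bash
python3 - <<'E'
from h import *
import pickle
d=cam('wrist'); save(d,'w_rack.png'); pickle.dump(d,open('w_rack.pkl','wb')); print(-d['R'].T@d['t'],d['R'][2])
go([600,-30,350],-81)
E
```

```text
[ 521.66592083 -457.90774198  493.21279663] [-0.08850822  0.26318208 -0.96067762]
at [ 500.  -390.2  350.9] yaw -71.85 q1,q6 [-0.42  0.73] shift [-311.  -207.3    1. ] roll 9.15 t 2.2
```

View pics/w_rack.png

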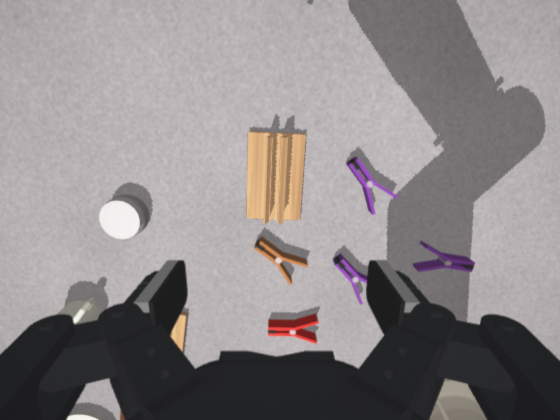

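The wrist view shows the rack at (275,175) with its slot running nearly vertical. A brown clip is at (280,260), its hinge a white dot, with the dark jaw tips at the upper left (258,240).

Request:
arm_command([
  {"linear": [-45,-30,0],"roll": 1.3,"hand": 1},
  {"linear": [-45,-30,0],"roll": 1.3,"hand": 1},
  {"linear": [-45,-30,0],"roll": 1.3,"hand": 1},
  {"linear": [-45,-30,0],"roll": 1.3,"hand": 1},
  {"linear": [-45,-30,0],"roll": 1.3,"hand": 1},
  {"linear": [-45,-30,0],"roll": 1.3,"hand": 1},
  {"linear": [-40,-27,0],"roll": 1.4,"hand": 1},
  {"linear": [0,0,0],"roll": 0,"hand": 1},
])

```text
time: 3.0
tcp_pos: [616.5, -56.4, 349.1]
eef_rot: [0.762, -0.648, -0.002, 0.0]
ft_force: [-0.6, -1.1, -0.2]
finger_gap: 0.999
grip_force: 0.0
```

```bash
python3 - <<'E'
from h import *
import pickle
d=cam('wrist'); save(d,'w_stand.png'); pickle.dump(d,open('w_stand.pkl','wb'))
go([590,360,350],-102)
d=pickle.load(open('w_rack.pkl','rb')); W=cloud(d); hsv=cv2.cvtColor(d['image'],cv2.COLOR_RGB2HSV)
sub=np.zeros(W.shape[:2],bool); sub[115:235,230:320]=1
wood=sub&(hsv[...,1]>70)&(hsv[...,0]<25)
q=W[wood]; print('z hist',np.percentile(q[:,2],[1,10,30,50,70,90,99]).round(1))
print('foot rect',cv2.minAreaRect(q[:,:2].astype(np.float32)))
t=W[wood&(W[...,2]>35)]; print('walls',len(t),cv2.minAreaRect(t[:,:2].astype(np.float32)))
print('table',np.nanmedian(W[20:100,60:240,2]))
c=np.array([500,-373.]); a=np.radians(16); e=np.array([np.cos(a),np.sin(a)])
for lo in range(-50,50,3):
    x=(q[:,:2]-c)@e; s=(x>=lo)&(x<lo+3)
    if s.sum()>5: print(lo,np.median(q[s,2]).round(1),end=' | ')
E
```

```text
at [615.8 -58.9 349.8] yaw -80.84 q1,q6 [0.16 0.  ] shift [-417.6  -41.3   -0. ] roll 21.16 t 3.0
z hist [nan nan nan nan nan nan nan]
foot rect ((496.9377136230469, -377.1147155761719), (89.6386489868164, 138.41627502441406), 16.369823455810547)
walls 1179 ((497.05462646484375, -376.93072509765625), (31.949718475341797, 129.70191955566406), 16.09821128845215)
table -0.20580861319829163
-50 11.2 | -47 11.6 | -44 11.5 | -41 11.7 | -38 11.6 | -35 11.4 | -32 11.7 | -29 11.4 | -26 11.5 | -23 11.6 | -20 48.7 | -17 48.0 | -14 43.6 | -11 12.6 | -8 11.5 | -5 11.6 | -2 11.6 | 1 40.9 | 4 44.8 | 7 48.9 | 10 48.1 | 13 11.6 | 16 11.6 | 19 11.6 | 22 11.5 | 25 11.6 | 28 11.5 | 31 11.5 | 34 11.6 | 37 11.3 | 40 10.9 |
```

View pics/w_stand.png

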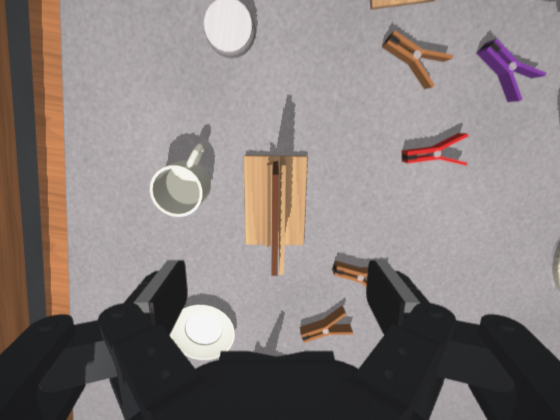

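The wrist view shows the stand foot at (276,200), with the dark board top at (275,215) just left of the pale panel at (282,220). Brown clips are at (417,55), (360,275) and (325,328).

```bash
cat > st.py <<'E'
from h import *
def stand(d,box=(225,145,330,285)):
    W=cloud(d); hsv=cv2.cvtColor(d['image'],cv2.COLOR_RGB2HSV)
    s=np.zeros(W.shape[:2],bool); s[box[1]:box[3],box[0]:box[2]]=1
    w=s&(hsv[...,1]>70)&(hsv[...,0]<25)&np.isfinite(W[...,2])
    return W,hsv,w
def rect(q): return cv2.minAreaRect(q[:,:2].astype(np.float32))
E
python3 - <<'E'
from st import *
import pickle
d=pickle.load(open('w_stand.pkl','rb')); W,hsv,w=stand(d)
Z=W[...,2]
f=W[w&(Z>5)&(Z<18)]; print('foot',rect(f),np.median(f[:,2]))
for lo,hi,n in [(135,150,'boardtop'),(108,120,'panel')]:
    m=w&(Z>lo)&(Z<hi); q=W[m]; print(n,len(q),rect(q),np.median(q[:,2]),np.median(hsv[m],0))
e=np.array([np.cos(np.radians(9)),np.sin(np.radians(9))]); e2=np.array([-e[1],e[0]])
q=W[w&(Z>8)]; c=np.array(rect(f)[0]); x=(q[:,:2]-c)@e; y=(q[:,:2]-c)@e2
print('y range',np.percentile(y,[0.5,99.5]),'x range',np.percentile(x,[.5,99.5]))
for lo in np.arange(-52,54,2):
    s=(x>=lo)&(x<lo+2)&(y<-40)
    if s.sum()>3: print(lo,np.percentile(q[s,2],[10,90]).round(0),end='|')
for lo,hi,n in [(135,150,'board'),(108,120,'panel')]:
    s=(q[:,2]>lo)&(q[:,2]<hi); print(n,'x',np.percentile(x[s],[1,50,99]).round(1),'y',np.percentile(y[s],[.5,99.5]).round(1))
E
```

```text
foot ((608.793701171875, -2.61724853515625), (99.46200561523438, 149.4783172607422), 8.689788818359375) 11.440496068224718
boardtop 636 ((609.1466064453125, -4.692893981933594), (7.9105305671691895, 129.693115234375), 8.495835304260254) 141.52979139461024 [ 10. 138. 124.]
panel 524 ((603.0075073242188, -2.7718658447265625), (16.260326385498047, 149.8179473876953), 9.780919075012207) 114.47786232986542 [ 15. 107. 211.]
y range [-74.26890475  73.45903531] x range [-49.07245725  49.23263381]
-50 [10. 12.]|-48 [10. 13.]|-46 [10. 12.]|-44 [10. 13.]|-42 [11. 13.]|-40 [10. 13.]|-38 [11. 13.]|-36 [11. 13.]|-34 [10. 12.]|-32 [10. 13.]|-30 [11. 13.]|-28 [11. 12.]|-26 [11. 13.]|-24 [11. 13.]|-22 [11. 13.]|-20 [10. 13.]|-18 [11. 12.]|-16 [11. 12.]|-14 [ 47. 116.]|-12 [ 72. 115.]|-10 [ 77. 116.]|-8 [ 11. 115.]|-6 [ 11. 142.]|-4 [ 12. 142.]|-2 [ 13. 142.]|0 [ 36. 142.]|2 [ 15. 142.]|4 [11. 37.]|6 [11. 39.]|8 [12. 43.]|10 [12. 45.]|12 [11. 44.]|14 [11. 43.]|16 [11. 13.]|18 [11. 13.]|20 [10. 13.]|22 [11. 13.]|24 [11. 12.]|26 [10. 13.]|28 [10. 12.]|30 [11. 12.]|32 [11. 12.]|34 [10. 12.]|36 [10. 13.]|38 [11. 12.]|40 [11. 13.]|42 [10. 12.]|44 [10. 13.]|46 [11. 12.]|48 [10. 12.]|board x [-4.2 -0.6  4.1] y [-66.7  62.2]
panel x [-13.   -9.6  -2. ] y [-74.   74.4]
```

Request:
arm_command([
  {"linear": [-45,-4,0],"roll": 2,"hand": 1},
  {"linear": [-45,-4,0],"roll": 2,"hand": 1},
  {"linear": [-45,-4,0],"roll": 2,"hand": 1},
  {"linear": [-45,-4,0],"roll": 2,"hand": 1},
  {"linear": [-45,4,0],"roll": 2,"hand": 1},
  {"linear": [-45,10,0],"roll": 2,"hand": 1},
  {"linear": [-45,10,0],"roll": 3,"hand": 1},
  {"linear": [-40,10,0],"roll": 3,"hand": 1},
  {"linear": [-20,0,0],"roll": 3,"hand": 1},
  {"linear": [0,0,0],"roll": 0,"hand": 1},
])

```text
time: 4.05
tcp_pos: [587.0, 316.7, 349.6]
eef_rot: [-0.63, 0.777, 0.0, -0.001]
ft_force: [-0.9, -0.3, -1.6]
finger_gap: 1.0
grip_force: 0.0
```

```bash
python3 - <<'E'
from st import *
import pickle
d=cam('wrist'); save(d,'w_hook.png'); pickle.dump(d,open('w_hook.pkl','wb'))
go([620,0,300],-81)
W=cloud(d); hsv=cv2.cvtColor(d['image'],cv2.COLOR_RGB2HSV);Z=W[...,2]
w=(hsv[...,1]>60)&(hsv[...,0]<25)&(Z>100)&(Z<165)&(W[...,0]<680)
k,l,s,c=cv2.connectedComponentsWithStats(w.astype(np.uint8))
for i in range(1,k):
    if s[i,4]>30: q=W[l==i]; print(s[i],rect(q),np.percentile(q[:,2],[5,50,95]).round(0))
E
```

```text
at [587.3 315.1 350.3] yaw -101.94 q1,q6 [ 0.73 -0.93] shift [301.4 -97.2  50.6] roll -20.94 t 4.1
[ 272  172   59  124 1581] ((570.312255859375, 390.28369140625), (144.49891662597656, 76.01100158691406), 60.714351654052734) [113. 143. 151.]
```

View pics/w_hook.png

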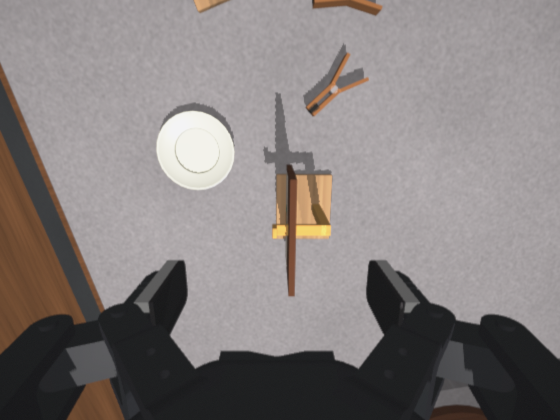

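The hook view shows the new board's dark top edge running from (291,168) to (291,295), the brass arm at row 231 (columns 272–330, tip on the left), and a brown clip at (335,88).

```bash
python3 - <<'E'
from st import *
import pickle
d=pickle.load(open('w_hook.pkl','rb'))
W=cloud(d); hsv=cv2.cvtColor(d['image'],cv2.COLOR_RGB2HSV);Z=W[...,2]
s=np.zeros(Z.shape,bool); s[160:300,268:335]=1
w=s&(hsv[...,1]>60)&(hsv[...,0]<25)
m=w&(Z>144)&(Z<160); q=W[m]; print('board',len(q),rect(q),np.median(q[:,2]))
m=w&(hsv[...,1]>200)&(Z>100)&(Z<140); q=W[m]; print('arm',len(q),rect(q),np.percentile(q[:,2],[5,50,95,99]))
f=W[w&(Z>5)&(Z<18)]; print('foot',rect(f))
go([609.1,-4.7,200],-81.2)
E
```

```text
board 785 ((580.8786010742188, 384.48419189453125), (149.30848693847656, 8.115768432617188), 77.7972640991211) 150.5027069504713Traceback (most recent call last):
  File "<stdin>", line 8, in <module>
    return _quantile_unchecked(
        a, q, axis, out, overwrite_input, method, keepdims, weights)
    return _ureduce(a,
                    func=_quantile_ureduce_func,
    ...<5 lines>...
                    overwrite_input=overwrite_input,
                    method=method)
    r = func(a, **kwargs)
    result = _quantile(arr,
                       quantiles=q,
    ...<2 lines>...
                       out=out,
                       weights=wgt)
    slices_having_nans = np.isnan(arr[-1, ...])
                                  ~~~^^^^^^^^^
IndexError: index -1 is out of bounds for axis 0 with size 0
```

```bash
python3 -c "
from h import *
go([609.1,-4.7,220],-81.2)"
```

```text
at [587.3 315.1 350.3] yaw -101.94 q1,q6 [ 0.73 -0.93] shift [308.2 -87.6 130.6] roll -20.74 t 4.1
```

Request:
arm_command([
  {"linear": [44,-12.5,10],"roll": 0,"hand": 0},
  {"linear": [44,-12.5,20],"roll": 0,"hand": 0},
  {"linear": [44,-12.5,20],"roll": 0,"hand": 0},
  {"linear": [44,-12.5,20],"roll": 0,"hand": 0},
  {"linear": [44,-12.5,20],"roll": 0,"hand": 0},
  {"linear": [44,-12.5,20],"roll": 0,"hand": 0},
  {"linear": [44.2,-12.6,20.6],"roll": 0,"hand": 0},
  {"linear": [0,0,0],"roll": -7,"hand": 0},
  {"linear": [0,0,0],"roll": -7,"hand": 0},
  {"linear": [0,0,0],"roll": -6.7,"hand": 0},
  {"linear": [0,0,0],"roll": 0,"hand": 0},
])

```text
time: 5.2
tcp_pos: [608.9, -6.6, 221.5]
eef_rot: [0.759, -0.651, 0.0, -0.0]
ft_force: [-0.0, -0.7, 0.7]
finger_gap: 0.501
grip_force: 0.0
```

```bash
python3 -c "
from st import *
go([609.1,-4.7,121],-81.2)
d=cam('wrist');W=cloud(d);save(d,'w3.png')
hsv=cv2.cvtColor(d['image'],cv2.COLOR_RGB2HSV);Z=W[...,2]
m=(hsv[...,0]<25)&(hsv[...,1]>60)&(Z>135)&(Z<150)&(abs(W[...,0]-609)<30)&(abs(W[...,1]+5)<75)
q=W[m];print(len(q),rect(q),np.median(q[:,2]))
"
```

```text
at [608.9  -6.6 221.5] yaw -81.3 q1,q6 [ 0.25 -0.09] shift [ -1.9  -0.4 100.5] roll -0.1 t 5.2
1646 ((608.978515625, -4.1886749267578125), (7.447782039642334, 129.6661376953125), 8.42961597442627) 141.6481752358279
```

Request:
arm_command([
  {"linear": [-2,-0.3,40],"roll": 0,"hand": 0},
  {"linear": [0,0,35],"roll": 0,"hand": 0},
  {"linear": [0,0,25],"roll": 0,"hand": 0},
  {"linear": [0,0,0],"roll": 0,"hand": 0},
  {"linear": [0,0,0],"roll": 0,"hand": -1},
  {"linear": [0,0,0],"roll": 0,"hand": -1},
  {"linear": [0,0,0],"roll": 0,"hand": -1},
  {"linear": [0,0,0],"roll": 0,"hand": -1},
  {"linear": [0,0,0],"roll": 0,"hand": -1},
], squeeze=40)

```text
time: 6.15
tcp_pos: [610.7, -2.6, 123.2]
eef_rot: [0.759, -0.651, 0.002, -0.001]
ft_force: [0.6, -0.1, 6.5]
finger_gap: 0.081
grip_force: 41.2
```

Request:
arm_command([
  {"linear": [0,0,-15],"roll": 0,"hand": -1},
  {"linear": [0,0,-20],"roll": 0,"hand": -1},
  {"linear": [0,0,-25],"roll": 0,"hand": -1},
  {"linear": [0,0,-30],"roll": 0,"hand": -1},
  {"linear": [0,0,-30],"roll": 0,"hand": -1},
  {"linear": [0,0,0],"roll": 0,"hand": -1},
])

```text
time: 6.75
tcp_pos: [611.3, -2.7, 246.2]
eef_rot: [0.759, -0.651, 0.003, -0.003]
ft_force: [0.5, 0.1, -0.6]
finger_gap: 0.086
grip_force: 40.1
```

```bash
cat >> st.py <<'E'
def held(d,halfw=75):
    """held board's top edge: points near the TCP, 5..30 mm above tcp z"""
    o,p,R=pose(); W=cloud(d); hsv=cv2.cvtColor(d['image'],cv2.COLOR_RGB2HSV)
    Q=(W-p)@R; m=(hsv[...,0]<25)&(hsv[...,1]>60)&(abs(Q[...,1])<14)&(Q[...,2]<-10)&(Q[...,2]>-35)&(abs(Q[...,0])<110)
    q=Q[m]; r=cv2.minAreaRect(q[:,:2].astype(np.float32)); print('held(tool)',len(q),r,'z',np.median(q[:,2]).round(1),'xr',np.percentile(q[:,0],[.5,99.5]).round(1))
    print('world',rect(W[m]),np.median(W[m][:,2]))
E
python3 -c "
from st import *
go([497,-377,240],-73.8)
d=cam('wrist');save(d,'w4.png');held(d)
"
```

```text
at [611.3  -2.7 246.2] yaw -81.2 q1,q6 [ 0.25 -0.1 ] shift [352.4 170.2   4.9] roll -7.4 t 6.8
held(tool) 3930 ((13.716018676757812, 0.01816701889038086), (105.27190399169922, 9.097818374633789), 0.7458951473236084) z -21.2 xr [-37.6  66.3]
world ((612.361083984375, -15.91845703125), (9.092388153076172, 105.2686996459961), 7.993593692779541) 264.6262846783105
```

View pics/w4.png

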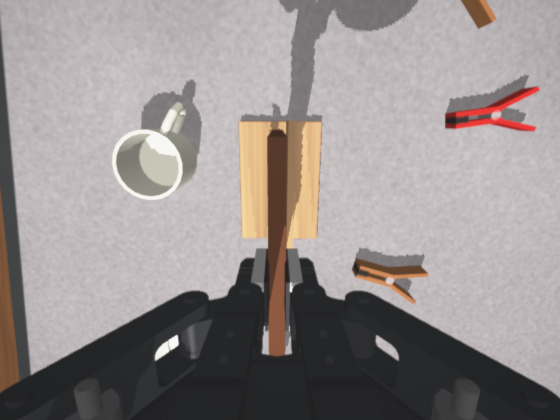

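The old board is held squarely: its top strip is centred at column 277 between the fingers, with no tilt. Next I move to the rack.

Request:
arm_command([
  {"linear": [20,10,0],"roll": 0,"hand": -1},
  {"linear": [38,19,0],"roll": 0,"hand": -1},
  {"linear": [42,20,0],"roll": 0,"hand": -1},
  {"linear": [42,20,0],"roll": 0,"hand": -1},
  {"linear": [42,20,0],"roll": 0,"hand": -1},
  {"linear": [42,20,0],"roll": 0,"hand": -1},
  {"linear": [42,20,0],"roll": 0,"hand": -1},
  {"linear": [42,20,0],"roll": 0,"hand": -1},
  {"linear": [41,21,5],"roll": 0,"hand": -1},
  {"linear": [0,0,0],"roll": -3.7,"hand": -1},
  {"linear": [0,0,0],"roll": -3.7,"hand": -1},
  {"linear": [0,0,0],"roll": 0,"hand": -1},
])

```text
time: 8.0
tcp_pos: [494.4, -375.5, 234.4]
eef_rot: [0.8, -0.601, -0.001, -0.0]
ft_force: [0.1, 0.1, -1.4]
finger_gap: 0.082
grip_force: 40.1
```

```bash
python3 -c "
from st import *
go([497,-377,240],-73.8)
d=cam('wrist');save(d,'w5.png');held(d)
W=cloud(d); hsv=cv2.cvtColor(d['image'],cv2.COLOR_RGB2HSV);Z=W[...,2]
m=(hsv[...,0]<25)&(hsv[...,1]>60)&(abs(W[...,0]-497)<70)&(abs(W[...,1]+377)<90)
a=np.radians(16.2);e=np.array([np.cos(a),np.sin(a)]);e2=np.array([-e[1],e[0]])
for lo,hi in [(5,18),(35,60)]:
    q=W[m&(Z>lo)&(Z<hi)];dd=q[:,:2]-[497,-377];print(lo,len(q),'x',np.percentile(dd@e,[1,99]).round(1),'y',np.percentile(dd@e2,[1,99]).round(1))
"
```

```text
at [ 494.4 -375.5  234.4] yaw -73.82 q1,q6 [-0.4   0.68] shift [ 2.2 -2.1 -5.6] roll -0.02 t 8.0
held(tool) 3959 ((13.277515411376953, 1.215078592300415), (8.899822235107422, 105.16181182861328), 89.44385528564453) z -18.1 xr [-37.9  65.6]
world ((497.16973876953125, -388.3481750488281), (8.898633003234863, 105.15939331054688), 16.67139434814453) 252.79643353496098
5 5162 x [-43.7  44.3] y [-68.5  67.9]
35 1175 x [-15.7  16. ] y [-64.4  63.5]
```

Request:
arm_command([
  {"linear": [1.2,-2.8,20],"roll": 0,"hand": -1},
  {"linear": [0,0,25],"roll": 0,"hand": -1},
  {"linear": [0,0,15],"roll": 0,"hand": -1},
  {"linear": [0,0,0],"roll": 0,"hand": -1},
])

```text
time: 8.45
tcp_pos: [496.9, -374.3, 172.8]
eef_rot: [0.799, -0.601, -0.003, 0.0]
ft_force: [-0.1, -0.2, -0.2]
finger_gap: 0.083
grip_force: 40.0
```

```bash
python3 -c "
from st import *
go([497.2,-377,123],-73.8)
d=cam('wrist');save(d,'w6.png');held(d)
print(env.observe()['ft_force'])
"
```

```text
at [ 496.9 -374.3  172.8] yaw -73.85 q1,q6 [-0.4   0.68] shift [ 2.9  0.2 49.7] roll -0.05 t 8.4
held(tool) 3944 ((12.274734497070312, 1.3838310241699219), (105.05558013916016, 8.780233383178711), 0.5307384133338928) z -16.4 xr [-38.9  64.6]
world ((499.676513671875, -387.284912109375), (8.778702735900879, 105.05364990234375), 15.646331787109375) 191.10049790960517
[-0.24421724 -0.13298274 -0.79486951]
```

View pics/w6.png

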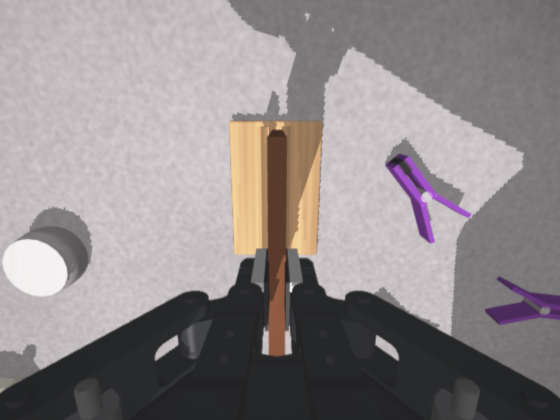

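The board sits over the slot at (277,190), parallel to the rack walls. Now I lower it.

Request:
arm_command([
  {"linear": [2,-0.5,15],"roll": 0,"hand": -1},
  {"linear": [0,0,15],"roll": 0,"hand": -1},
  {"linear": [0,0,10],"roll": 0,"hand": -1},
  {"linear": [0,0,6],"roll": 0,"hand": -1},
  {"linear": [0,0,0],"roll": 0,"hand": -1},
  {"linear": [0,0,0],"roll": 0,"hand": -1},
])

```text
time: 9.1
tcp_pos: [499.5, -377.9, 130.7]
eef_rot: [0.8, -0.6, 0.001, 0.0]
ft_force: [0.2, 0.2, -1.9]
finger_gap: 0.08
grip_force: 40.1
```

Request:
arm_command([
  {"linear": [0,0,4],"roll": 0,"hand": -1},
  {"linear": [0,0,2.5],"roll": 0,"hand": -1},
  {"linear": [0,0,0],"roll": 0,"hand": -1},
  {"linear": [0,0,0],"roll": 0,"hand": -1},
])

```text
time: 9.5
tcp_pos: [499.1, -377.6, 123.3]
eef_rot: [0.8, -0.6, -0.0, -0.0]
ft_force: [0.7, -0.6, 0.2]
finger_gap: 0.088
grip_force: 40.1
```

Request:
arm_command([
  {"linear": [0,0,1.5],"roll": 0,"hand": -1},
  {"linear": [0,0,0],"roll": 0,"hand": -1},
  {"linear": [0,0,0],"roll": 0,"hand": -0.3},
  {"linear": [0,0,0],"roll": 0,"hand": -0.3},
  {"linear": [0,0,0],"roll": 0,"hand": -0.3},
  {"linear": [0,0,0],"roll": 0,"hand": -0.3},
  {"linear": [0,0,-20],"roll": 0,"hand": -0.3},
  {"linear": [0,0,-40],"roll": 0,"hand": -0.3},
  {"linear": [0,0,-40],"roll": 0,"hand": -0.3},
  {"linear": [0,0,-20],"roll": 0,"hand": -0.3},
  {"linear": [0,0,0],"roll": 0,"hand": -0.3},
])

```text
time: 10.6
tcp_pos: [500.4, -378.7, 246.0]
eef_rot: [0.8, -0.6, 0.004, -0.0]
ft_force: [-0.2, -0.7, -0.3]
finger_gap: 0.347
grip_force: 0.0
```

```bash
python3 -c "
from st import *
go([580.9,384.5,240],-102.2)
d=cam('wrist');save(d,'w7.png')
W=cloud(d); hsv=cv2.cvtColor(d['image'],cv2.COLOR_RGB2HSV);Z=W[...,2]
m=(hsv[...,0]<14)&(hsv[...,1]>60)&(abs(W[...,0]-497)<70)&(abs(W[...,1]+377)<90)&(Z>125)&(Z<160)
q=W[m];print(rect(q),np.median(q[:,2]))
"
```

```text
at [ 500.4 -378.7  246. ] yaw -73.8 q1,q6 [-0.4   0.68] shift [-710.4 -290.3    3.4] roll 28.4 t 10.6
((498.40313720703125, -379.3390197753906), (7.336294174194336, 129.60157775878906), 16.17677879333496) 141.65392831254294
```

The old board is filed upright, its top at 141.7 mm as it was in the stand. On to the new board.

Request:
arm_command([
  {"linear": [-30,-12,0],"roll": 0,"hand": -0.3},
  {"linear": [-45,-18.4,0],"roll": 0,"hand": -0.3},
  {"linear": [-45,-18.4,0],"roll": 0,"hand": -0.3},
  {"linear": [-45,-18.4,0],"roll": 0,"hand": -0.3},
  {"linear": [-45,-18.4,0],"roll": 0,"hand": -0.3},
  {"linear": [-45,-18.4,0],"roll": 0,"hand": -0.3},
  {"linear": [-45,-18.4,0],"roll": 0,"hand": -0.3},
  {"linear": [-45,-18.4,0],"roll": 0,"hand": -0.3},
  {"linear": [-45,-18.4,0],"roll": 0,"hand": -0.3},
  {"linear": [-45,-18.4,0],"roll": 0,"hand": -0.3},
  {"linear": [-45,-18.4,0],"roll": 0,"hand": -0.3},
  {"linear": [-45,-18.4,0],"roll": 0,"hand": -0.3},
])

```text
time: 11.85
tcp_pos: [557.7, 188.2, 240.4]
eef_rot: [0.8, -0.6, -0.001, 0.001]
ft_force: [1.4, -0.7, -0.0]
finger_gap: 0.347
grip_force: 0.0
```

Request:
arm_command([
  {"linear": [-45,-18.4,0],"roll": 0,"hand": 0},
  {"linear": [-45,-18.4,0],"roll": 0,"hand": 0},
  {"linear": [-45,-18.4,0],"roll": 0,"hand": 0},
  {"linear": [-45,-18.4,0],"roll": 0,"hand": 0},
  {"linear": [-5,-2,4],"roll": 0,"hand": 0},
  {"linear": [0,0,0],"roll": 7.1,"hand": 0},
  {"linear": [0,0,0],"roll": 7.1,"hand": 0},
  {"linear": [0,0,0],"roll": 7.1,"hand": 0},
  {"linear": [0,0,0],"roll": 7.1,"hand": 0},
  {"linear": [0,0,0],"roll": 0,"hand": 0},
  {"linear": [0,0,0],"roll": 0,"hand": 0},
])

```text
time: 12.95
tcp_pos: [579.3, 384.7, 236.8]
eef_rot: [-0.629, 0.777, 0.0, -0.001]
ft_force: [0.3, 0.6, 0.8]
finger_gap: 0.502
grip_force: 0.0
```

```bash
python3 -c "
from st import *
go([580.9,384.5,240],-102.2)
d=cam('wrist');save(d,'w8.png')
W=cloud(d); hsv=cv2.cvtColor(d['image'],cv2.COLOR_RGB2HSV);Z=W[...,2]
m=(hsv[...,0]<14)&(hsv[...,1]>60)&(abs(W[...,0]-581)<60)&(abs(W[...,1]-384)<90)&(Z>140)&(Z<160)
q=W[m];print(rect(q),np.median(q[:,2]))
"
```

```text
at [579.3 384.7 236.8] yaw -102.02 q1,q6 [ 0.81 -1.02] shift [-0.1 -1.6 -3.2] roll 0.18 t 12.9
((581.1029663085938, 385.7332763671875), (150.05047607421875, 7.7017903327941895), 77.81838989257812) 150.6665653418603
```

View pics/w8.png

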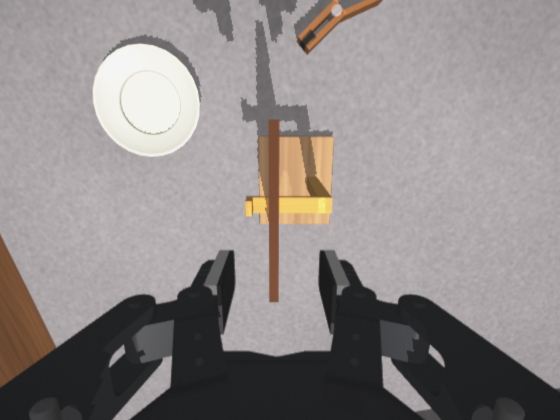

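The view shows the board's top edge at column 274, the arm below it at row 205 with its tip at (248,207), and the fingers open on either side. Now descend and grip.

Request:
arm_command([
  {"linear": [-1,-1.8,40],"roll": 0.2,"hand": 0},
  {"linear": [0,0,35],"roll": 0,"hand": 0},
  {"linear": [0,0,27],"roll": 0,"hand": 0},
  {"linear": [0,0,0],"roll": 0,"hand": 0},
  {"linear": [0,0,0],"roll": 0,"hand": 0},
], squeeze=40)

```text
time: 13.5
tcp_pos: [581.7, 385.6, 136.6]
eef_rot: [-0.627, 0.779, -0.0, 0.0]
ft_force: [0.5, 0.3, 0.9]
finger_gap: 0.501
grip_force: 0.0
```

Request:
arm_command([
  {"linear": [0,0,0],"roll": 0,"hand": -1},
  {"linear": [0,0,0],"roll": 0,"hand": -1},
  {"linear": [0,0,0],"roll": 0,"hand": -1},
  {"linear": [0,0,0],"roll": 0,"hand": -1},
  {"linear": [0,0,0],"roll": 0,"hand": -1},
])

```text
time: 14.0
tcp_pos: [581.9, 386.1, 137.3]
eef_rot: [-0.627, 0.779, -0.0, 0.001]
ft_force: [-2.3, -0.6, 6.0]
finger_gap: 0.073
grip_force: 42.9
```

Request:
arm_command([
  {"linear": [0,0,-6],"roll": 0,"hand": -1},
  {"linear": [0,0,-6],"roll": 0,"hand": -1},
  {"linear": [0,0,-6],"roll": 0,"hand": -1},
  {"linear": [0,0,0],"roll": 0,"hand": -1},
  {"linear": [0,0,0],"roll": 0,"hand": -1},
], squeeze=60)

```text
time: 14.5
tcp_pos: [581.4, 385.8, 153.8]
eef_rot: [-0.627, 0.779, 0.0, -0.0]
ft_force: [0.6, 0.2, -0.8]
finger_gap: 0.075
grip_force: 62.5
```

```bash
python3 -c "
from st import *
go([580.9,384.5,240],-102.2)
d=cam('wrist');held(d)
"
```

```text
at [581.4 385.8 153.8] yaw -102.4 q1,q6 [ 0.81 -1.03] shift [  1.3   0.2 -86.2] roll -0.2 t 14.5
held(tool) 4148 ((15.624755859375, 0.568368673324585), (8.034687042236328, 119.2093505859375), 89.82842254638672) z -13.7 xr [-42.4  74.8]
world ((577.3854370117188, 370.5124816894531), (119.20935821533203, 8.034313201904297), 77.76859283447266) 167.13936460960957
```

Request:
arm_command([
  {"linear": [0,-8,-0.3],"roll": 0,"hand": -1},
  {"linear": [0,-12,0],"roll": 0,"hand": -1},
  {"linear": [0,-15,0],"roll": 0,"hand": -1},
  {"linear": [0,-15,0],"roll": 0,"hand": -1},
  {"linear": [0,-5,0],"roll": 0,"hand": -1},
  {"linear": [0,0,-20],"roll": 0,"hand": -1},
  {"linear": [0,0,-35],"roll": 0,"hand": -1},
  {"linear": [0,0,-35],"roll": 0,"hand": -1},
  {"linear": [0,0,-20],"roll": 0,"hand": -1},
  {"linear": [0,0,0],"roll": 0,"hand": -1},
  {"linear": [0,0,0],"roll": 0,"hand": -1},
])

```text
time: 15.65
tcp_pos: [635.0, 374.2, 263.6]
eef_rot: [-0.627, 0.779, 0.0, -0.0]
ft_force: [0.5, 0.5, -0.6]
finger_gap: 0.07
grip_force: 62.5
```

```bash
python3 -c "
from st import *
go([607,-2.8,270],-81.2)
d=cam('wrist');held(d)
"
```

```text
at [635.  374.2 263.6] yaw -102.39 q1,q6 [ 0.74 -0.96] shift [374.2 -53.5  -6.5] roll -21.19 t 15.7
held(tool) 4000 ((15.180168151855469, 0.05893135070800781), (8.380339622497559, 119.01412963867188), 89.49031829833984) z -14.4 xr [-42.8  74.3]
world ((631.4033203125, 359.15728759765625), (119.01216888427734, 8.379910469055176), 78.12628173828125) 276.9315154135396
```

Request:
arm_command([
  {"linear": [20,-3,0],"roll": 0,"hand": -1},
  {"linear": [40,-6,0],"roll": 0,"hand": -1},
  {"linear": [45,-6.5,0],"roll": 0,"hand": -1},
  {"linear": [45,-6.5,0],"roll": 0,"hand": -1},
  {"linear": [45,-6.5,0],"roll": 0,"hand": -1},
  {"linear": [45,-6.5,0],"roll": 0,"hand": -1},
  {"linear": [45,-6.5,0],"roll": 0,"hand": -1},
  {"linear": [45,-6,0],"roll": 0,"hand": -1},
  {"linear": [44,-6,0],"roll": 0,"hand": -1},
  {"linear": [0,0,0],"roll": -7,"hand": -1},
  {"linear": [0,0,0],"roll": -7,"hand": -1},
  {"linear": [0,0,0],"roll": -7.2,"hand": -1},
])

```text
time: 16.9
tcp_pos: [606.1, -3.5, 262.3]
eef_rot: [0.761, -0.649, -0.001, 0.001]
ft_force: [-0.2, 0.5, -1.1]
finger_gap: 0.069
grip_force: 62.5
```

Request:
arm_command([
  {"linear": [0,0,20],"roll": 0,"hand": -1},
  {"linear": [0,0,0],"roll": 0,"hand": -1},
  {"linear": [0,0,0],"roll": 0,"hand": -1},
  {"linear": [0,0,0],"roll": 0,"hand": -1},
])

```text
time: 17.3
tcp_pos: [607.2, -3.0, 244.5]
eef_rot: [0.759, -0.651, 0.0, 0.0]
ft_force: [0.1, 0.4, -0.5]
finger_gap: 0.073
grip_force: 62.5
```

```bash
cat >> st.py <<'E'
C=np.array([608.8,-2.6]); A=np.radians(8.7); e=np.array([np.cos(A),np.sin(A)]); e2=np.array([-e[1],e[0]]); S0=C-10*e
def loc(P): P=np.asarray(P)[...,:2]-S0; return np.stack([P@e,P@e2],-1)
def standfit(d):
    W=cloud(d); hsv=cv2.cvtColor(d['image'],cv2.COLOR_RGB2HSV);Z=W[...,2]; L=loc(W)
    m=(hsv[...,1]>60)&(hsv[...,0]<25)&(abs(L[...,0]-10)<60)&(abs(L[...,1])<85)
    for n,lo,hi in [('foot',6,17),('panel',110,119),('boardtop',135,160)]:
        k=m&(Z>lo)&(Z<hi); l=L[k]
        if len(l)>20:
            r=cv2.minAreaRect(l.astype(np.float32))
            print(n,len(l),'x',np.percentile(l[:,0],[1,50,99]).round(1),'y',np.percentile(l[:,1],[.3,99.7]).round(1),'z',np.median(Z[k]).round(1),'rect',np.round(r[0],1),np.round(r[1],1),round(r[2],1))
E
python3 -c "
from st import *
go([607,-2.8,250],-81.2)
d=cam('wrist');save(d,'w9.png');held(d);standfit(d)
o,p,R=pose();print(loc(p),yawx(R))
"
```

```text
at [607.2  -3.  244.5] yaw -81.21 q1,q6 [ 0.25 -0.1 ] shift [-0.2  0.2 -5.5] roll -0.01 t 17.3
held(tool) 4145 ((15.672859191894531, 1.0891530513763428), (8.017314910888672, 118.98993682861328), 89.82872772216797) z -13.2 xr [-42.5  74.7]
world ((608.63671875, -18.521522521972656), (8.017168045043945, 118.989990234375), 8.969175338745117) 257.86279661733795
foot 6236 x [-38.6  27.2  59.5] y [-73.6  74.2] z 11.6 rect [10.5  0.5] [100.  148.7] 0.0
panel 231 x [-2.7 -1.8 -1. ] y [-73.1  43.6] z 114.7 rect [ -1.8 -14.4] [117.4   1.7] 89.9
[ 8.50145033 -0.04207907] -81.20177212265891
```

View pics/w9.png

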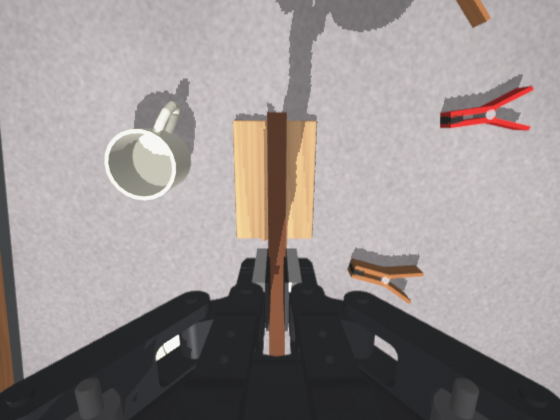

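The board hangs parallel to the stand and centred over its groove: the board is at column 277, the foot spans columns 235–317.

Request:
arm_command([
  {"linear": [0,-1.5,8],"roll": 0,"hand": -1},
  {"linear": [0,0,12],"roll": 0,"hand": -1},
  {"linear": [0,0,15],"roll": 0,"hand": -1},
  {"linear": [0,0,15],"roll": 0,"hand": -1},
  {"linear": [0,0,10],"roll": 0,"hand": -1},
  {"linear": [0,0,0],"roll": 0,"hand": -1},
  {"linear": [0,0,0],"roll": 0,"hand": -1},
  {"linear": [0,0,0],"roll": 0,"hand": -1},
])

```text
time: 18.15
tcp_pos: [609.0, -2.7, 185.0]
eef_rot: [0.759, -0.651, 0.001, -0.0]
ft_force: [0.3, 0.2, -1.7]
finger_gap: 0.076
grip_force: 62.5
```

```bash
python3 -c "
from st import *
d=cam('wrist');held(d);standfit(d)
o,p,R=pose();print(p,loc(p),yawx(R),o['ft_force'])
"
```

```text
held(tool) 4151 ((15.34835433959961, 0.4913063049316406), (19.099666595458984, 119.11285400390625), 84.71346282958984) z -13.4 xr [-42.6  74.4]
world ((610.8257446289062, -17.881061553955078), (19.102699279785156, 119.11294555664062), 14.089396476745605) 198.35120662600187
foot 8220 x [-38.5  27.9  59.4] y [-73.4  74.2] z 11.6 rect [10.5  1. ] [149.2  99.9] 89.8
panel 984 x [-2.6  0.1  2.7] y [-73.3  19.4] z 114.7 rect [  0.1 -26.9] [92.8  5.5] 89.9
[608.9787361   -2.63718967 184.98895745] [10.17105421 -0.06379753] -81.1958153305928 [ 0.16220916 -0.10755916 -0.47712429]
```

Request:
arm_command([
  {"linear": [0,0.7,15],"roll": 0,"hand": -1},
  {"linear": [0,0,15],"roll": 0,"hand": -1},
  {"linear": [0,0,12],"roll": 0,"hand": -1},
  {"linear": [0,0,8],"roll": 0,"hand": -1},
  {"linear": [0,0,0],"roll": 0,"hand": -1},
  {"linear": [0,0,0],"roll": 0,"hand": -1},
  {"linear": [0,0,0],"roll": 0,"hand": -1},
])

```text
time: 18.9
tcp_pos: [608.4, -2.8, 135.0]
eef_rot: [0.759, -0.651, 0.001, -0.0]
ft_force: [-0.1, 0.3, -0.9]
finger_gap: 0.073
grip_force: 62.5
```

Request:
arm_command([
  {"linear": [0,0,4],"roll": 0,"hand": -1},
  {"linear": [0,0,2.5],"roll": 0,"hand": -1},
  {"linear": [0,0,0],"roll": 0,"hand": -1},
  {"linear": [0,0,0],"roll": 0,"hand": -1},
])

```text
time: 19.3
tcp_pos: [608.4, -2.9, 128.4]
eef_rot: [0.759, -0.651, 0.001, -0.0]
ft_force: [-0.3, -0.6, 4.7]
finger_gap: 0.069
grip_force: 63.1
```

```bash
python3 -c "
from st import *
d=cam('wrist');standfit(d)
o,p,R=pose();print(p,loc(p),yawx(R),o['ft_force'])
"
```

```text
foot 10649 x [-38.6  29.2  59.5] y [-73.2  73.9] z 11.6 rect [10.6  1. ] [149.3 100. ] 89.9
panel 1648 x [-2.6  0.7  3.4] y [-73.3  65. ] z 114.7 rect [ 0.4 -3.5] [139.7   6.1] 89.9
boardtop 4207 x [-2.2  8.7 12.8] y [-74.9  42.7] z 141.7 rect [ 10.2 -15.5] [ 32.7 117.7] 11.3
[608.36765269  -2.87063453 128.40960242] [ 9.53169093 -0.20212337] -81.18694471573814 [-0.32461511 -0.03021924  4.09481776]
```

Request:
arm_command([
  {"linear": [0,1.4,0],"roll": 0,"hand": -1},
  {"linear": [0,0,0],"roll": 0,"hand": -1},
  {"linear": [0,0,0],"roll": 0,"hand": -0.4},
  {"linear": [0,0,0],"roll": 0,"hand": -0.4},
  {"linear": [0,0,0],"roll": 0,"hand": -0.4},
  {"linear": [0,0,-20],"roll": 0,"hand": -0.4},
  {"linear": [0,0,-40],"roll": 0,"hand": -0.4},
  {"linear": [0,0,-40],"roll": 0,"hand": -0.4},
  {"linear": [0,0,-40],"roll": 0,"hand": 0},
  {"linear": [0,0,-30],"roll": 0,"hand": 0},
  {"linear": [0,0,0],"roll": 0,"hand": 0},
  {"linear": [0,0,0],"roll": 0,"hand": 0},
])

```text
time: 20.55
tcp_pos: [606.5, -2.7, 297.6]
eef_rot: [0.759, -0.651, -0.0, -0.0]
ft_force: [0.3, 0.1, -1.3]
finger_gap: 0.504
grip_force: 0.0
```

```bash
cat >> st.py <<'E'
def clips(d):
    """brown clips in a view: hinge (light dot region) & axis from mask; returns centre, jaw direction"""
    W=cloud(d); hsv=cv2.cvtColor(d['image'],cv2.COLOR_RGB2HSV);Z=W[...,2]
    m=((hsv[...,0]>=6)&(hsv[...,0]<20)&(hsv[...,1]>80)&(Z>4)&(Z<32)&(W[...,0]>250)&(W[...,0]<720)&(np.abs(W[...,1])<420)&~(hsv[...,2]>500)).astype(np.uint8)
    m=cv2.morphologyEx(m,cv2.MORPH_CLOSE,np.ones((5,5),np.uint8))
    k,l,s,c=cv2.connectedComponentsWithStats(m)
    for i in range(1,k):
        q=W[(l==i)&np.isfinite(Z)]; q=q[q[:,2]>15]
        if len(q)<60: continue
        r=rect(q)
        if not(75<max(r[1])<105 and 25<min(r[1])<60): continue
        b=cv2.boxPoints(r); L=[(b[1]-b[0]),(b[2]-b[1])]; a=max(L,key=np.linalg.norm); a=a/np.linalg.norm(a); n=np.array([-a[1],a[0]])
        x=(q[:,:2]-r[0])@a; y=(q[:,:2]-r[0])@n
        w=lambda t: np.ptp(y[t])
        if w(x>30)>w(x<-30): a=-a;n=-n;x=-x;y=-y
        jaw=np.median(np.c_[x,y][x>32],0); xs=np.percentile(x,[.5,99.5])
        wing=y[x<-28]; wc=(wing.min()+wing.max())/2
        # axis through jaw tip centre and wing centre
        P1=np.array(r[0])+a*jaw[0]+n*(y[x>32].min()+y[x>32].max())/2; P2=np.array(r[0])+a*-35+n*wc
        ax=(P1-P2)/np.linalg.norm(P1-P2); ang=np.degrees(np.arctan2(ax[1],ax[0]))
        tip=np.percentile((q[:,:2]-P2)@ax,[.5,99.5])
        mid=P2+ax*tip.mean()
        print('clip px',c[i].round(),'mid(hinge)',mid.round(1),'grip(x=-35)',(mid-35*ax).round(1),'jaw dir',ang.round(1),'len',np.ptp(tip).round(1),'wid',w(x>30).round(),w(x<-30).round(),'ztop',np.percentile(q[:,2],90).round(1))
E
python3 -c "
from st import *
d=cam('wrist');save(d,'w10.png');standfit(d);clips(d)
t=cam('top');clips(t);save(t,'top2.png')
go([540,80,330],-81)
"
```

```text
foot 5098 x [-38.7  14.6  59.1] y [-73.5  75. ] z 11.6 rect [10.1  1.1] [149.2  99.8] 90.0
panel 738 x [-2.7  0.3  3.3] y [-73.6  75.1] z 114.6 rect [0.4 1. ] [149.7   6. ] 89.9
boardtop 1107 x [ 4.3  8.3 11.4] y [-75.3  73.5] z 141.6 rect [ 7.8 -0.7] [149.4   7.1] 90.0
clip px [371. 258.] mid(hinge) [444.2 102.7] grip(x=-35) [409.4 107.2] jaw dir -7.5 len 89.2 wid 18.0 47.0 ztop 24.3
clip px [362. 225.] mid(hinge) [ 449.4 -246.5] grip(x=-35) [ 416.3 -235. ] jaw dir -19.1 len 82.7 wid 17.0 43.0 ztop 27.8
at [605.9  -2.8 295.9] yaw -81.19 q1,q6 [ 0.25 -0.1 ] shift [-91.9  52.6 -33.9] roll -0.19 t 20.6
```

View pics/w10.png

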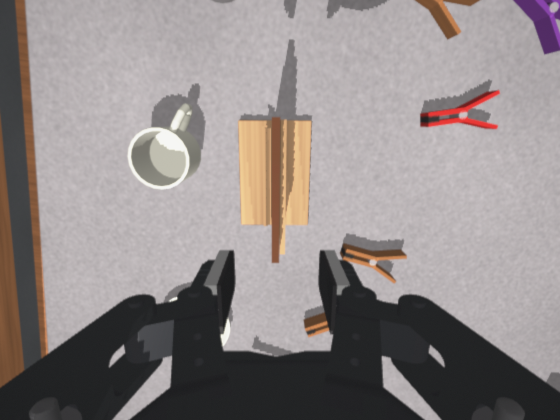

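The board stands fully down in the groove (top at 141.6 mm). Its edges sit about 1.6 mm toward −y from the panel's, so I'll regrip and nudge it.

Request:
arm_command([
  {"linear": [0,-1,50],"roll": 0,"hand": -0.3},
  {"linear": [0,0,50],"roll": 0,"hand": -0.3},
  {"linear": [0,0,45],"roll": 0,"hand": -0.3},
  {"linear": [0,0,22],"roll": 0,"hand": -0.3},
  {"linear": [0,0,0],"roll": 0,"hand": -0.3},
  {"linear": [0,0,0],"roll": 0,"hand": -1},
  {"linear": [0,0,0],"roll": 0,"hand": -1},
  {"linear": [0,0,0],"roll": 0,"hand": -1},
  {"linear": [0,0,0],"roll": 0,"hand": -1},
  {"linear": [-1,0,-1],"roll": 0,"hand": -1},
  {"linear": [-0.8,0,0],"roll": 0,"hand": -1},
  {"linear": [0,0,0],"roll": 0,"hand": -1},
])

```text
time: 21.85
tcp_pos: [607.6, -1.2, 132.3]
eef_rot: [0.759, -0.651, 0.001, -0.0]
ft_force: [0.2, -1.4, 2.9]
finger_gap: 0.067
grip_force: 61.2
```

Request:
arm_command([
  {"linear": [0,0,1.5],"roll": 0,"hand": -1},
  {"linear": [0,0,0],"roll": 0,"hand": -1},
  {"linear": [0,0,0],"roll": 0,"hand": -0.3},
  {"linear": [0,0,0],"roll": 0,"hand": -0.3},
  {"linear": [0,0,0],"roll": 0,"hand": -0.3},
  {"linear": [0,0,-20],"roll": 0,"hand": -0.3},
  {"linear": [0,0,-40],"roll": 0,"hand": -0.3},
  {"linear": [0,0,-40],"roll": 0,"hand": -0.3},
  {"linear": [0,0,-40],"roll": 0,"hand": 0},
  {"linear": [0,0,-30],"roll": 0,"hand": 0},
  {"linear": [0,0,0],"roll": 0,"hand": 0},
  {"linear": [0,0,0],"roll": 0,"hand": 0},
])

```text
time: 23.05
tcp_pos: [607.4, -0.8, 300.1]
eef_rot: [0.759, -0.651, -0.0, -0.0]
ft_force: [-0.4, 0.2, -0.5]
finger_gap: 0.502
grip_force: 0.0
```

```bash
python3 -c "
from st import *
d=cam('wrist');standfit(d);clips(d)
go([444,103,250],-7.5)
go([444,103,250],180-7.5)
"
```

```text
foot 5037 x [-38.8  14.5  59.1] y [-73.1  74.3] z 11.6 rect [10.   0.5] [149.2  99.9] 89.9
panel 730 x [-2.7  0.4  3.3] y [-73.1  75.4] z 114.7 rect [0.3 1.2] [148.7   6. ] 89.9
boardtop 1150 x [ 3.8  7.6 11.6] y [-73.7  75.3] z 141.6 rect [7.7 1. ] [  7.8 149.3] 0.0
clip px [371. 256.] mid(hinge) [444.1 102.7] grip(x=-35) [409.4 107.3] jaw dir -7.5 len 89.5 wid 19.0 48.0 ztop 24.2
at [606.9  -0.8 299. ] yaw -81.19 q1,q6 [ 0.26 -0.1 ] shift [-127.5  145.    49.3] roll -73.69 t 23.1
at [606.9  -0.8 299. ] yaw -81.19 q1,q6 [ 0.26 -0.1 ] shift [-127.5  145.    49.3] roll 106.31 t 23.1
```

```bash
python3 -c "
from st import *
go([409.4,107.3,200],-7.5)"
```

```text
at [606.9  -0.8 299. ] yaw -81.19 q1,q6 [ 0.26 -0.1 ] shift [-137.   178.4   99.4] roll -73.69 t 23.1
```

Request:
arm_command([
  {"linear": [-28,36,10],"roll": 0,"hand": 0.6},
  {"linear": [-28,36,20],"roll": 0,"hand": 0.6},
  {"linear": [-28,36,22],"roll": 0,"hand": 0.6},
  {"linear": [-28,36,22],"roll": 0,"hand": 0.6},
  {"linear": [-25,34.4,25],"roll": 0,"hand": 0.6},
  {"linear": [0,0,0],"roll": -8,"hand": 0.6},
  {"linear": [0,0,0],"roll": -8,"hand": 0.6},
  {"linear": [0,0,0],"roll": -8,"hand": 0.6},
  {"linear": [0,0,0],"roll": -8,"hand": 0.6},
  {"linear": [0,0,0],"roll": -8,"hand": 0.6},
  {"linear": [0,0,0],"roll": -8,"hand": 0.6},
  {"linear": [0,0,0],"roll": -8,"hand": 0.6},
], squeeze=20)

```text
time: 24.3
tcp_pos: [410.0, 106.0, 200.1]
eef_rot: [0.977, -0.215, -0.001, 0.001]
ft_force: [-0.7, 0.4, 0.7]
finger_gap: 0.8
grip_force: 0.0
```

Request:
arm_command([
  {"linear": [0,0,0],"roll": -8,"hand": 0.6},
  {"linear": [0,0,0],"roll": -8,"hand": 0.6},
  {"linear": [0,0,20],"roll": -1.7,"hand": 0.6},
  {"linear": [0,0,0],"roll": 0,"hand": 0.6},
  {"linear": [0,0,0],"roll": 0,"hand": 0.6},
  {"linear": [0,0,0],"roll": 0,"hand": 0.6},
])

```text
time: 24.9
tcp_pos: [411.1, 106.4, 182.0]
eef_rot: [0.998, -0.066, 0.0, 0.0]
ft_force: [0.8, -0.3, 0.1]
finger_gap: 0.801
grip_force: 0.0
```

```bash
python3 -c "
from st import *
d=cam('wrist');save(d,'w11.png');clips(d)
go([409.4,107.3,60],-7.5)"
```

```text
clip px [150. 136.] mid(hinge) [481.1 219. ] grip(x=-35) [451.2 200.9] jaw dir 31.2 len 89.1 wid 19.0 48.0 ztop 24.3
at [411.2 106.5 182.2] yaw -7.53 q1,q6 [0.63 0.81] shift [ -2.   -0.5 122.2] roll -0.03 t 24.9
```

View pics/w11.png

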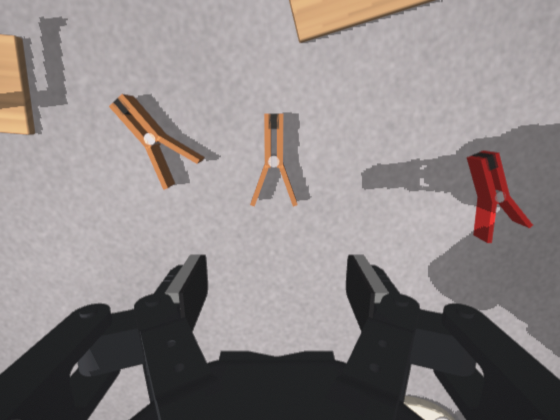

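B lies straight ahead: hinge at (274,161), jaws toward (274,115), wing ends at (253,205) and (295,205). I'll check those pixels by ray at z=24.

```bash
python3 -c "
from st import *
d=cam('wrist')
for u,v in [(274,161),(273.5,115),(253,203),(294,203)]: print(onz(d,u,v,24).round(1),cloud(d)[v if isinstance(v,int) else int(v),int(u)].round(1))
go([409.4,107.3,30],-7.5)"
```

```text
[444.2 103.4  24. ] [444.4 103.4  25.2]
[487.1  98.2  24. ] [487.1  98.7  23.4]
[404.7 130.3  24. ] [404.8 130.3  24.2]
[399.3  88.8  24. ] [399.4  88.8  24.2]
at [411.2 106.6 182.2] yaw -7.52 q1,q6 [0.63 0.81] shift [ -2.   -0.4 152.2] roll -0.02 t 25.0
```

Request:
arm_command([
  {"linear": [-2,-1.2,45],"roll": 0,"hand": 0.6},
  {"linear": [0,0,45],"roll": 0,"hand": 0.6},
  {"linear": [0,0,45],"roll": 0,"hand": 0.6},
  {"linear": [0,0,25],"roll": 0,"hand": 0.6},
  {"linear": [0,0,12],"roll": 0,"hand": 0.6},
  {"linear": [0,0,0],"roll": 0,"hand": 0.6},
  {"linear": [0,0,0],"roll": 0,"hand": 0.6},
  {"linear": [0,0,0],"roll": 0,"hand": 0.6},
])

```text
time: 25.8
tcp_pos: [410.1, 108.5, 10.9]
eef_rot: [0.998, -0.065, 0.001, -0.001]
ft_force: [0.2, 0.3, 0.0]
finger_gap: 0.801
grip_force: 0.0
```

Request:
arm_command([
  {"linear": [0,0,5],"roll": 0,"hand": 0.6},
  {"linear": [0,0,0],"roll": 0,"hand": 0.6},
  {"linear": [0,0,0],"roll": 0,"hand": -1},
  {"linear": [0,0,0],"roll": 0,"hand": -1},
  {"linear": [0,0,0],"roll": 0,"hand": -1},
  {"linear": [0,0,0],"roll": 0,"hand": -1},
  {"linear": [0,0,0],"roll": 0,"hand": -1},
  {"linear": [0,0,0],"roll": 0,"hand": -1},
  {"linear": [0,0,0],"roll": 0,"hand": -1},
  {"linear": [0,0,0],"roll": 0,"hand": -1},
])

```text
time: 26.8
tcp_pos: [410.5, 108.7, 6.0]
eef_rot: [0.998, -0.065, 0.001, -0.001]
ft_force: [-1.5, -0.0, 7.8]
finger_gap: 0.174
grip_force: 24.3
```

Request:
arm_command([
  {"linear": [0,0,-10],"roll": 0,"hand": -1},
  {"linear": [0,0,-20],"roll": 0,"hand": -1},
  {"linear": [0,0,-40],"roll": 0,"hand": -1},
  {"linear": [0,0,-40],"roll": 0,"hand": -1},
  {"linear": [0,0,-40],"roll": 0,"hand": -1},
  {"linear": [0,0,0],"roll": 0,"hand": -1},
  {"linear": [0,0,0],"roll": 0,"hand": -1},
])

```text
time: 27.5
tcp_pos: [409.2, 108.2, 155.6]
eef_rot: [0.998, -0.065, 0.001, -0.001]
ft_force: [0.2, -0.6, -0.9]
finger_gap: 0.168
grip_force: 23.6
```

```bash
cat >> st.py <<'E'
def heldclip(d):
    o,p,R=pose(); W=cloud(d); hsv=cv2.cvtColor(d['image'],cv2.COLOR_RGB2HSV); Q=(W-p)@R
    m=(hsv[...,0]>=5)&(hsv[...,0]<20)&(hsv[...,1]>80)&(abs(Q[...,1])<40)&(Q[...,2]>-35)&(Q[...,2]<15)&(Q[...,0]>-95)&(Q[...,0]<95)
    q=Q[m]
    if len(q)<50: print('none',len(q)); return
    print('n',len(q),'x',np.percentile(q[:,0],[.5,99.5]).round(1),'y',np.percentile(q[:,1],[.5,99.5]).round(1),'z',np.percentile(q[:,2],[2,50,98]).round(1))
    top=q[q[:,2]<np.percentile(q[:,2],5)+5]
    for lo in range(-90,90,8):
        s=(top[:,0]>=lo)&(top[:,0]<lo+8); y=np.sort(top[s,1])
        if len(y)>8:
            g=np.argmax(np.diff(y)); print(lo,'y',y[0].round(1),y[-1].round(1),'gap',np.diff(y)[g].round(1),'at',((y[g]+y[g+1])/2).round(1),end=' | ')
    print()
E
python3 -c "
from st import *
d=cam('wrist');save(d,'w12.png');heldclip(d)"
```

```text
n 5980 x [-8.6 80.3] y [-22.   22.4] z [-20.2 -18.7  -3.8]
-10 y -6.8 7.8 gap 5.9 at 0.5 | -2 y -6.8 7.8 gap 5.9 at 0.5 | 6 y -7.6 8.5 gap 5.8 at 0.5 | 14 y -6.9 8.3 gap 5.7 at 0.5 | 22 y -7.2 8.2 gap 5.6 at 0.5 | 30 y -7.8 8.7 gap 2.1 at 0.5 | 38 y -11.0 12.0 gap 9.2 at 0.3 | 46 y -14.2 14.6 gap 10.5 at 0.4 | 54 y -17.1 17.5 gap 16.5 at 0.3 | 62 y -19.8 20.4 gap 22.2 at 0.1 | 70 y -23.0 23.3 gap 29.9 at 1.0 | 78 y -23.5 23.9 gap 34.4 at 0.1 |
```

View pics/w12.png

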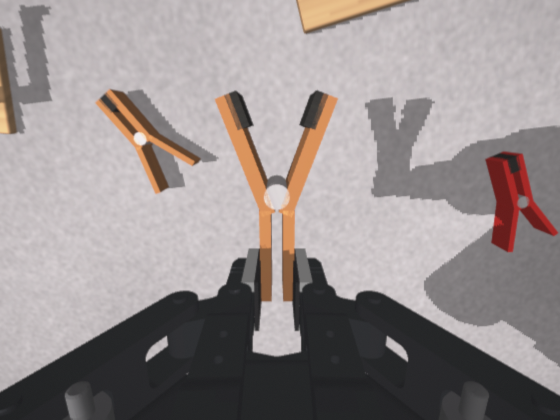

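The clip hangs symmetrically and fully open: jaw tips at (230,97) and (322,97), hinge at (277,197). It holds about tool y +0.4.

```bash
cat >> st.py <<'E'
def W3(x,y,z): return list(S0+x*e+y*e2)+[z]
E
python3 -c "
from st import *
go(W3(4.8,190,156),-81.3)"
```

```text
at [408.5 107.8 154.5] yaw -7.51 q1,q6 [0.63 0.81] shift [154.9 -97.7  -1.6] roll 73.79 t 27.6
```

Request:
arm_command([
  {"linear": [20,-12.7,0],"roll": 0,"hand": -1},
  {"linear": [33,-20.7,0],"roll": 0,"hand": -1},
  {"linear": [36,-22.7,0],"roll": 0,"hand": -1},
  {"linear": [36,-22.7,0],"roll": 0,"hand": -1},
  {"linear": [30,-18.9,0],"roll": 0,"hand": -1},
  {"linear": [0,0,0],"roll": 8.2,"hand": -1},
  {"linear": [0,0,0],"roll": 8.2,"hand": -1},
  {"linear": [0,0,0],"roll": 8.2,"hand": -1},
  {"linear": [0,0,0],"roll": 8.2,"hand": -1},
  {"linear": [0,0,0],"roll": 8.2,"hand": -1},
  {"linear": [0,0,0],"roll": 8.2,"hand": -1},
  {"linear": [0,0,0],"roll": 8.2,"hand": -1},
])

```text
time: 28.75
tcp_pos: [574.6, 184.1, 152.6]
eef_rot: [0.842, -0.539, -0.001, 0.002]
ft_force: [0.9, -0.4, -0.7]
finger_gap: 0.168
grip_force: 23.5
```

Request:
arm_command([
  {"linear": [0,0,0],"roll": 8.2,"hand": -1},
  {"linear": [0,0,0],"roll": 8.2,"hand": -1},
  {"linear": [0,0,35],"roll": 0,"hand": -1},
  {"linear": [0,0,35],"roll": 0,"hand": -1},
  {"linear": [0,0,25],"roll": 0,"hand": -1},
  {"linear": [0,0,0],"roll": 0,"hand": -1},
  {"linear": [0,0,0],"roll": 0,"hand": -1},
  {"linear": [0,0,0],"roll": 0,"hand": -1},
])

```text
time: 29.55
tcp_pos: [576.5, 184.9, 61.1]
eef_rot: [0.759, -0.651, 0.001, -0.001]
ft_force: [0.3, 0.4, -0.9]
finger_gap: 0.173
grip_force: 23.6
```

```bash
python3 -c "
from st import *
go(W3(4.8,136.5,57),-81.3)
d=cam('wrist');heldclip(d);standfit(d)"
```

```text
at [576.5 184.9  61.1] yaw -81.28 q1,q6 [ 0.57 -0.42] shift [53.7  1.7  4.1] roll 0.02 t 29.6
n 5921 x [-8.1 80.8] y [-21.5  22.9] z [-18.7 -17.2  -1.8]
-10 y -6.4 8.3 gap 5.5 at 1.2 | -2 y -6.4 8.3 gap 5.4 at 1.2 | 6 y -7.1 8.8 gap 5.4 at 1.1 | 14 y -6.4 8.8 gap 5.3 at 1.1 | 22 y -6.3 8.6 gap 5.6 at 0.9 | 30 y -7.0 8.8 gap 2.1 at 0.9 | 38 y -10.2 11.5 gap 6.8 at -0.2 | 46 y -13.3 15.0 gap 10.0 at 1.1 | 54 y -15.8 17.6 gap 15.9 at 0.9 | 62 y -19.2 20.5 gap 21.7 at 0.7 | 70 y -22.0 23.5 gap 31.1 at 0.9 | 78 y -23.0 24.3 gap 35.0 at 0.9 | 
foot 6432 x [-38.   16.3  59.5] y [54.8 76.5] z 11.8 rect [10.9 65.5] [100.4  22.2] 0.0
```

Request:
arm_command([
  {"linear": [0,1.3,3],"roll": 0,"hand": -1},
  {"linear": [10,0,0],"roll": 0,"hand": -1},
  {"linear": [12,0,0],"roll": 0,"hand": -1},
  {"linear": [12,0,0],"roll": 0,"hand": -1},
  {"linear": [10,0,0],"roll": 0,"hand": -1},
  {"linear": [6,0,0],"roll": 0,"hand": -1},
  {"linear": [3.7,0,0],"roll": 0,"hand": -1},
  {"linear": [0,0,0],"roll": 0,"hand": -1},
  {"linear": [0,0,0],"roll": 0,"hand": -1},
])

```text
time: 30.5
tcp_pos: [582.4, 131.5, 56.7]
eef_rot: [0.759, -0.651, -0.0, -0.0]
ft_force: [-0.5, -0.2, 0.5]
finger_gap: 0.168
grip_force: 23.6
```

```bash
python3 -c "
from st import *
go(W3(4.8,136.5,57),-81.3)
o,p,R=pose();print(loc(p),o['ft_force'])
d=cam('wrist');save(d,'w13.png')"
```

```text
at [582.4 131.5  56.7] yaw -81.29 q1,q6 [ 0.48 -0.33] shift [ 0.  -0.6 -0.3] roll 0.01 t 30.5
[  4.18933141 136.50309514] [-0.54481359 -0.16926581  0.45485298]
```

View pics/w13.png

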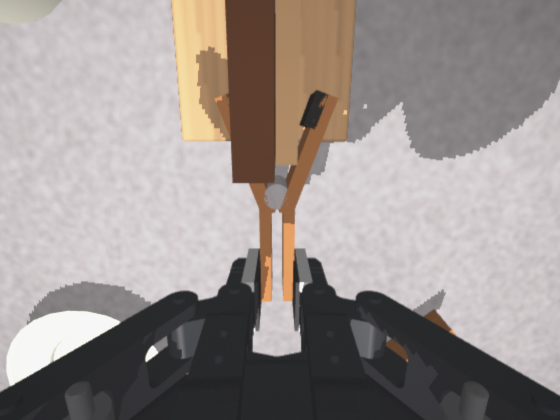

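The jaws straddle board (columns 228–277) and panel (277–300), left jaw at (225,100) and right jaw at (315,105), with nothing touched. Release.

Request:
arm_command([
  {"linear": [0,0,0],"roll": 0,"hand": -0.2},
  {"linear": [0,0,0],"roll": 0,"hand": 0.1},
  {"linear": [0,0,0],"roll": 0,"hand": 0.6},
  {"linear": [0,0,0],"roll": 0,"hand": 0.6},
  {"linear": [0,0,0],"roll": 0,"hand": 0.6},
  {"linear": [0,0,-15],"roll": 0,"hand": 0.6},
  {"linear": [0,0,-35],"roll": 0,"hand": 0.6},
  {"linear": [0,0,-40],"roll": 0,"hand": 0.6},
  {"linear": [0,0,-40],"roll": 0,"hand": 0.6},
  {"linear": [0,0,-40],"roll": 0,"hand": 0.6},
  {"linear": [0,0,0],"roll": 0,"hand": 0.6},
  {"linear": [0,0,0],"roll": 0,"hand": 0.6},
])

```text
time: 31.75
tcp_pos: [582.7, 131.6, 227.7]
eef_rot: [0.759, -0.651, 0.0, -0.001]
ft_force: [-0.3, 0.8, -1.3]
finger_gap: 0.8
grip_force: 0.0
```

```bash
cat >> st.py <<'E'
def placed(d):
    W=cloud(d); hsv=cv2.cvtColor(d['image'],cv2.COLOR_RGB2HSV);Z=W[...,2]; L=loc(W)
    m=(hsv[...,0]>=5)&(hsv[...,0]<20)&(hsv[...,1]>100)&(Z>45)&(Z<118)&(abs(L[...,1])>78)&(abs(L[...,1])<180)&(abs(L[...,0]-5)<50)
    for s in (1,-1):
        k=m&(L[...,1]*s>0); l=L[k]
        if len(l)>30:
            print('side',s,len(l),'y',np.percentile(l[:,1],[.5,99.5]).round(1),'z',np.percentile(Z[k],[2,50,98]).round(1))
            for lo in range(78,180,12):
                t=(l[:,1]*s>=lo)&(l[:,1]*s<lo+12)
                if t.sum()>5: print(lo,l[t,0].min().round(1),l[t,0].max().round(1),end=' | ')
            print()
E
python3 -c "
from st import *
d=cam('wrist');save(d,'w14.png');standfit(d);placed(d);clips(d)
go([451.5,201,230],31.2)"
```

```text
foot 7964 x [-38.6  -5.   59.2] y [-54.2  75.5] z 11.8 rect [10.3 10.5] [130.3  99.7] 90.0
panel 1056 x [-2.3  0.6  3.6] y [-19.8  75.7] z 114.9 rect [ 0.6 27.7] [96.1  6. ] 89.7
boardtop 1581 x [ 3.7  7.7 11.6] y [-10.8  75.3] z 141.8 rect [ 7.6 32.1] [ 8.  86.6] 0.0
side 1 670 y [ 78.3 144.6] z [72.3 74.1 75.8]
78 -7.8 16.9 | 90 -6.0 14.1 | 102 -5.3 13.3 | 114 -7.3 14.4 | 126 -9.5 15.5 | 138 -10.6 16.5 | 
clip px [339. 260.] mid(hinge) [485.9 210.8] grip(x=-35) [510.3 235.9] jaw dir -134.2 len 91.8 wid 8.0 21.0 ztop 24.1
at [582.1 131.4 226.2] yaw -81.3 q1,q6 [ 0.48 -0.33] shift [-88.5 118.5  -3.6] roll -112.5 t 31.8
```

Request:
arm_command([
  {"linear": [-22,29.6,0],"roll": 0,"hand": 0.6},
  {"linear": [-22,29.6,0],"roll": 0,"hand": 0.6},
  {"linear": [-22,29.6,0],"roll": 0,"hand": 0.6},
  {"linear": [-22,29.6,0],"roll": 0,"hand": 0.6},
  {"linear": [0,0,0],"roll": -8,"hand": 0.6},
  {"linear": [0,0,0],"roll": -8,"hand": 0.6},
  {"linear": [0,0,0],"roll": -8,"hand": 0.6},
  {"linear": [0,0,0],"roll": -8,"hand": 0.6},
  {"linear": [0,0,0],"roll": -8,"hand": 0.6},
  {"linear": [0,0,0],"roll": -8,"hand": 0.6},
  {"linear": [0,0,0],"roll": -8,"hand": 0.6},
  {"linear": [0,0,0],"roll": -8,"hand": 0.6},
])

```text
time: 33.0
tcp_pos: [451.3, 199.9, 225.1]
eef_rot: [0.989, -0.148, -0.001, 0.001]
ft_force: [0.1, 0.8, -0.5]
finger_gap: 0.797
grip_force: 0.0
```

Request:
arm_command([
  {"linear": [0,0,0],"roll": -8,"hand": 0.6},
  {"linear": [0,0,0],"roll": -8,"hand": 0.6},
  {"linear": [0,0,0],"roll": -8,"hand": 0.6},
  {"linear": [0,0,0],"roll": -8,"hand": 0.6},
  {"linear": [0,0,0],"roll": -8,"hand": 0.6},
  {"linear": [0,0,20],"roll": -8.5,"hand": 0.6},
  {"linear": [0,0,20],"roll": 0,"hand": 0.6},
  {"linear": [0,0,0],"roll": 0,"hand": 0.6},
  {"linear": [0,0,0],"roll": 0,"hand": 0.6},
  {"linear": [0,0,0],"roll": 0,"hand": 0.6},
])

```text
time: 34.0
tcp_pos: [452.5, 200.5, 187.4]
eef_rot: [0.963, 0.269, 0.001, 0.0]
ft_force: [-0.1, -0.2, 0.9]
finger_gap: 0.801
grip_force: 0.0
```

```bash
cat >> st.py <<'E'
def hinges(d):
    """white hinge dots on clips with the brown points within 50 mm: hinge, jaw dir by far ends"""
    W=cloud(d); hsv=cv2.cvtColor(d['image'],cv2.COLOR_RGB2HSV);Z=W[...,2]
    br=(hsv[...,0]>=5)&(hsv[...,0]<20)&(hsv[...,1]>90)&(Z>15)
    wh=((hsv[...,1]<60)&(hsv[...,2]>150)&(Z>20)&(Z<130)).astype(np.uint8)
    k,l,s,c=cv2.connectedComponentsWithStats(wh)
    for i in range(1,k):
        if not 12<s[i,4]<600: continue
        h=np.nanmedian(W[l==i],0)
        q=W[br&(np.abs(Z-h[2])<5)]; v=q[:,:2]-h[:2]; r=np.linalg.norm(v,axis=1)
        if ((r<12).sum())<15: continue
        v=v[r<56]; far=v[np.linalg.norm(v,axis=1)>36]
        if len(far)<8: continue
        a=np.degrees(np.arctan2(far[:,1],far[:,0])); 
        print('hinge',h.round(1),'px',c[i].round(),'n',len(far)); h_=np.histogram(a,bins=36,range=(-180,180))[0]; print('   ang hist',[(int(-180+10*j),int(n)) for j,n in enumerate(h_) if n>0])
        # pca-free axis: mean direction of wing ends, jaw cluster
E
python3 -c "
from st import *
d=cam('wrist');save(d,'w15.png');clips(d);hinges(d);placed(d)
go([451.2,200.9,190],31.2)"
```

```text
clip px [275. 154.] mid(hinge) [481.2 219.3] grip(x=-35) [451.  201.5] jaw dir 30.5 len 88.6 wid 17.0 48.0 ztop 24.7
hinge [588.8  92.1  74.2] px [476. 134.] n 505
   ang hist [(-110, 66), (-100, 48), (-90, 35), (-70, 14), (-60, 48), (80, 169), (110, 125)]
hinge [481.3 219.3  23.8] px [274. 158.] n 254
   ang hist [(-180, 58), (-130, 54), (-120, 11), (10, 10), (20, 53), (30, 39), (40, 25), (170, 4)]
side 1 1942 y [ 78.3 146.4] z [53.2 73.6 75.6]
78 -8.4 18.2 | 90 -6.0 15.4 | 102 -5.5 14.6 | 114 -7.2 15.3 | 126 -9.3 16.7 | 138 -10.4 17.4 | 
at [452.5 200.6 187.6] yaw 31.2 q1,q6 [0.73 1.38] shift [-1.  -0.9 -2.4] roll -0.0 t 34.0
```

Clip B's hinge measures 96.5 mm from the stand's middle, so its mouth is about 17 mm in from the edge. That's deeper than advised, so I'll regrip it and pull it out 4.5 mm.

```bash
python3 -c "
from st import *
go(W3(4.0,136.5,187),-81.3)"
```

```text
at [452.5 200.6 187.6] yaw 31.2 q1,q6 [0.73 1.38] shift [ 75.1 126.4   0.7] roll 112.5 t 34.0
```

Request:
arm_command([
  {"linear": [19,31.6,0],"roll": 0,"hand": 0.6},
  {"linear": [19,31.6,0],"roll": 0,"hand": 0.6},
  {"linear": [19,31.6,0],"roll": 0,"hand": 0.6},
  {"linear": [18,31.6,0],"roll": 0,"hand": 0.6},
  {"linear": [0,0,0],"roll": 8,"hand": 0.6},
  {"linear": [0,0,0],"roll": 8,"hand": 0.6},
  {"linear": [0,0,0],"roll": 8,"hand": 0.6},
  {"linear": [0,0,0],"roll": 8,"hand": 0.6},
  {"linear": [0,0,0],"roll": 8,"hand": 0.6},
  {"linear": [0,0,0],"roll": 8,"hand": 0.6},
  {"linear": [0,0,0],"roll": 8,"hand": 0.6},
  {"linear": [0,0,0],"roll": 8,"hand": 0.6},
])

```text
time: 35.25
tcp_pos: [582.1, 131.2, 187.5]
eef_rot: [0.958, -0.285, 0.001, -0.0]
ft_force: [-0.2, -0.0, 1.0]
finger_gap: 0.797
grip_force: 0.0
```

Request:
arm_command([
  {"linear": [0,0,0],"roll": 8,"hand": 0.6},
  {"linear": [0,0,0],"roll": 8,"hand": 0.6},
  {"linear": [0,0,0],"roll": 8,"hand": 0.6},
  {"linear": [0,0,0],"roll": 8,"hand": 0.6},
  {"linear": [0,0,0],"roll": 8,"hand": 0.6},
  {"linear": [0,0,0],"roll": 8.5,"hand": 0.6},
  {"linear": [0,0,0],"roll": 0,"hand": 0.6},
  {"linear": [0,0,0],"roll": 0,"hand": 0.6},
])

```text
time: 36.05
tcp_pos: [581.9, 131.2, 187.2]
eef_rot: [0.76, -0.65, 0.0, -0.0]
ft_force: [0.1, -0.6, 0.0]
finger_gap: 0.802
grip_force: 0.0
```

```bash
python3 -c "
from st import *
d=cam('wrist');hinges(d);placed(d)
W=cloud(d);o,p,R=pose();print(loc(p))
go(W3(4.0,136.5,58),-81.3)"
```

```text
hinge [588.1  91.5  73.8] px [276. 161.] n 361
   ang hist [(-110, 50), (-100, 38), (-70, 36), (-60, 60), (80, 90), (110, 87)]
side 1 920 y [ 78.5 144.9] z [72.3 74.1 75.5]
78 -8.0 17.5 | 90 -5.6 14.3 | 102 -5.1 13.6 | 114 -7.0 14.5 | 126 -8.9 16.4 | 138 -9.9 17.2 | 
[  3.60906453 136.35387672]
at [581.9 131.2 187.1] yaw -81.09 q1,q6 [ 0.48 -0.33] shift [-1.000e-01 -3.000e-01  1.291e+02] roll 0.21 t 36.1
```

Request:
arm_command([
  {"linear": [0,0,45],"roll": 0.2,"hand": 0.6},
  {"linear": [0,0,45],"roll": 0,"hand": 0.6},
  {"linear": [0,0,28],"roll": 0,"hand": 0.6},
  {"linear": [0,0,11],"roll": 0,"hand": 0.6},
  {"linear": [0,0,0],"roll": 0,"hand": 0.6},
  {"linear": [0,0,0],"roll": 0,"hand": 0.6},
  {"linear": [0,0,0],"roll": 0,"hand": -1},
  {"linear": [0,0,0],"roll": 0,"hand": -1},
  {"linear": [0,0,0],"roll": 0,"hand": -1},
  {"linear": [0,0,0],"roll": 0,"hand": -1},
  {"linear": [0,0,0],"roll": 0,"hand": -1},
  {"linear": [0,0,0],"roll": 0,"hand": -1},
], squeeze=20)

```text
time: 37.3
tcp_pos: [581.6, 131.1, 57.7]
eef_rot: [0.758, -0.653, -0.0, 0.0]
ft_force: [-0.4, 0.0, 0.2]
finger_gap: 0.169
grip_force: 25.1
```

```bash
python3 -c "
from st import *
d=cam('wrist');heldclip(d);o,p,R=pose();print(loc(p),p,o['ft_force'],o['finger_gap']);standfit(d)"
```

```text
n 4297 x [-8.3 81.6] y [-21.8  23.1] z [-15.7 -13.5   2.8]
-10 y -6.3 8.2 gap 5.6 at 1.1 | -2 y -6.4 8.1 gap 5.5 at 1.1 | 6 y -6.9 9.1 gap 5.5 at 1.1 | 14 y -6.6 8.4 gap 5.4 at 1.1 | 22 y -6.6 8.3 gap 5.7 at 0.9 | 30 y -6.8 8.9 gap 2.2 at 0.8 | 38 y -10.2 11.8 gap 7.4 at -0.0 | 46 y -8.7 14.6 gap 10.3 at 0.7 | 54 y 8.7 17.9 gap 0.2 at 17.8 | 62 y 11.6 20.8 gap 0.4 at 20.6 | 70 y -22.1 23.4 gap 35.8 at -2.2 | 78 y -23.2 24.6 gap 36.3 at -1.9 | 
[  3.35837008 136.28951363] [581.61952581 131.11673267  57.62091934] [ 0.09324261 -0.30676393 -0.36978245] 0.16642812470396934
foot 13196 x [-38.4  33.3  59.6] y [ 2.  76.1] z 11.8 rect [10.7 38.9] [ 74.7 100.6] 89.9
panel 3846 x [-2.2  0.8  3.7] y [36.5 76.3] z 114.8 rect [ 0.7 56.4] [40.2  6.1] 89.9
boardtop 8209 x [ 3.8  7.7 11.7] y [45.5 76.3] z 141.8 rect [ 7.8 60.8] [31.3  8.3] 90.0
```

Request:
arm_command([
  {"linear": [-2.5,-0.7,0],"roll": 0,"hand": -1},
  {"linear": [-2.5,-0.7,0],"roll": 0,"hand": -1},
  {"linear": [0,0,0],"roll": 0,"hand": -1},
  {"linear": [0,0,0],"roll": 0,"hand": -0.2},
  {"linear": [0,0,0],"roll": 0,"hand": 0.1},
  {"linear": [0,0,0],"roll": 0,"hand": 0.6},
  {"linear": [0,0,0],"roll": 0,"hand": 0.6},
  {"linear": [0,0,0],"roll": 0,"hand": 0.6},
  {"linear": [0,0,-20],"roll": 0,"hand": 0.6},
  {"linear": [0,0,-40],"roll": 0,"hand": 0.6},
  {"linear": [0,0,-40],"roll": 0,"hand": 0.6},
  {"linear": [0,0,-40],"roll": 0,"hand": 0.6},
])

```text
time: 38.55
tcp_pos: [582.1, 136.1, 199.3]
eef_rot: [0.758, -0.653, 0.0, 0.0]
ft_force: [1.6, 0.7, -0.6]
finger_gap: 0.804
grip_force: 0.0
```

Request:
arm_command([
  {"linear": [0,0,0],"roll": 0,"hand": 0.6},
  {"linear": [0,0,0],"roll": 0,"hand": 0.6},
  {"linear": [0,0,0],"roll": 0,"hand": 0.6},
])

```text
time: 38.85
tcp_pos: [581.7, 136.2, 196.5]
eef_rot: [0.758, -0.653, -0.001, 0.001]
ft_force: [-0.3, -0.2, -1.5]
finger_gap: 0.801
grip_force: 0.0
```

```bash
python3 -c "
from st import *
d=cam('wrist');hinges(d);placed(d);standfit(d)
print(loc([[588.8,92.1]]))
t=cam('top');clips(t)
go([450.8,201.3,190],30.5)"
```

```text
hinge [588.4  96.6  70.8] px [274. 159.] n 328
   ang hist [(-110, 64), (-100, 26), (-70, 38), (-60, 39), (80, 81), (110, 80)]
side 1 939 y [ 78.2 149.1] z [69.  71.2 73.6]
78 -8.8 18.7 | 90 -6.3 15.5 | 102 -4.6 13.1 | 114 -6.5 15.0 | 126 -8.3 16.1 | 138 -9.3 17.2 | 
foot 8423 x [-38.4  25.9  59.6] y [-39.5  75. ] z 11.8 rect [10.8 17.5] [115.1 100. ] 89.9
panel 1145 x [-2.3  0.5  3.3] y [-5.1 75.5] z 114.8 rect [ 0.4 35.2] [80.8  5.6] 89.9
boardtop 1803 x [ 3.7  7.6 11.6] y [ 4.2 75.4] z 141.8 rect [ 7.8 39.6] [71.7  7.9] 89.9
[[ 4.55452194 96.63558749]]
clip px [211. 211.] mid(hinge) [483.3 217.6] grip(x=-35) [453.2 199.8] jaw dir 30.6 len 86.4 wid 16.0 43.0 ztop 26.9
clip px [363. 223.] mid(hinge) [ 453.6 -249.4] grip(x=-35) [ 421.5 -235.5] jaw dir -23.4 len 85.4 wid 18.0 43.0 ztop 27.0
at [581.7 136.  196.2] yaw -81.5 q1,q6 [ 0.49 -0.34] shift [-83.9 119.8   6.5] roll -112.0 t 39.0
```

Request:
arm_command([
  {"linear": [-21,30,0],"roll": 0,"hand": 0.6},
  {"linear": [-21,30,0],"roll": 0,"hand": 0.6},
  {"linear": [-21,30,0],"roll": 0,"hand": 0.6},
  {"linear": [-21,30,0],"roll": 0,"hand": 0.6},
  {"linear": [0,0,0],"roll": -8,"hand": 0.6},
  {"linear": [0,0,0],"roll": -8,"hand": 0.6},
  {"linear": [0,0,0],"roll": -8,"hand": 0.6},
  {"linear": [0,0,0],"roll": -8,"hand": 0.6},
  {"linear": [0,0,0],"roll": -8,"hand": 0.6},
  {"linear": [0,0,0],"roll": -8,"hand": 0.6},
  {"linear": [0,0,0],"roll": -8,"hand": 0.6},
  {"linear": [0,0,0],"roll": -8,"hand": 0.6},
])

```text
time: 40.15
tcp_pos: [450.8, 201.3, 196.8]
eef_rot: [0.989, -0.149, -0.001, 0.001]
ft_force: [0.7, 0.5, -1.0]
finger_gap: 0.795
grip_force: 0.0
```

Request:
arm_command([
  {"linear": [0,0,0],"roll": -8,"hand": 0.6},
  {"linear": [0,0,0],"roll": -8,"hand": 0.6},
  {"linear": [0,0,0],"roll": -8,"hand": 0.6},
  {"linear": [0,0,0],"roll": -8,"hand": 0.6},
  {"linear": [0,0,0],"roll": -8,"hand": 0.6},
  {"linear": [0,0,10],"roll": -8,"hand": 0.6},
  {"linear": [0,0,0],"roll": 0,"hand": 0.6},
  {"linear": [0,0,0],"roll": 0,"hand": 0.6},
  {"linear": [0,0,0],"roll": 0,"hand": 0.6},
])

```text
time: 41.05
tcp_pos: [451.3, 201.6, 187.8]
eef_rot: [0.965, 0.262, -0.0, 0.0]
ft_force: [0.3, 0.6, -0.9]
finger_gap: 0.803
grip_force: 0.0
```

```bash
python3 -c "
from st import *
d=cam('wrist');clips(d);hinges(d)
go([450.8,201.3,6],30.5)"
```

```text
hinge [571.  144.2  61.9] px [406. 116.] n 112
   ang hist [(-90, 36), (-80, 24), (-70, 38), (-60, 14)]
hinge [588.4  96.6  70.8] px [470. 127.] n 525
   ang hist [(-110, 58), (-100, 25), (-90, 35), (-70, 33), (-60, 43), (80, 186), (110, 145)]
hinge [480.7 220.   24. ] px [275. 158.] n 253
   ang hist [(-180, 60), (-130, 44), (-120, 20), (10, 24), (20, 47), (30, 35), (40, 22), (170, 1)]
at [451.3 201.6 187.9] yaw 30.38 q1,q6 [0.74 1.36] shift [ -0.7  -0.  181.9] roll -0.12 t 41.1
```

Request:
arm_command([
  {"linear": [-0.5,0,45],"roll": 0,"hand": 0.6},
  {"linear": [0,0,45],"roll": 0,"hand": 0.6},
  {"linear": [0,0,45],"roll": 0,"hand": 0.6},
  {"linear": [0,0,30],"roll": 0,"hand": 0.6},
  {"linear": [0,0,12],"roll": 0,"hand": 0.6},
  {"linear": [0,0,4],"roll": 0,"hand": 0.6},
  {"linear": [0,0,0],"roll": 0,"hand": 0.6},
  {"linear": [0,0,0],"roll": 0,"hand": 0.6},
])

```text
time: 41.9
tcp_pos: [451.6, 202.0, 7.8]
eef_rot: [0.965, 0.263, 0.001, -0.0]
ft_force: [-0.9, 0.1, -0.7]
finger_gap: 0.799
grip_force: 0.0
```

Request:
arm_command([
  {"linear": [0,0,0],"roll": 0,"hand": -1},
  {"linear": [0,0,0],"roll": 0,"hand": -1},
  {"linear": [0,0,0],"roll": 0,"hand": -1},
  {"linear": [0,0,0],"roll": 0,"hand": -1},
  {"linear": [0,0,0],"roll": 0,"hand": -1},
  {"linear": [0,0,0],"roll": 0,"hand": -1},
  {"linear": [0,0,0],"roll": 0,"hand": -1},
  {"linear": [0,0,-10],"roll": 0,"hand": -1},
  {"linear": [0,0,-30],"roll": 0,"hand": -1},
  {"linear": [0,0,-45],"roll": 0,"hand": -1},
  {"linear": [0,0,-45],"roll": 0,"hand": -1},
  {"linear": [0,0,-20],"roll": 0,"hand": -1},
])

```text
time: 43.1
tcp_pos: [452.4, 202.1, 162.0]
eef_rot: [0.965, 0.263, 0.004, -0.001]
ft_force: [1.1, 0.3, -0.3]
finger_gap: 0.166
grip_force: 23.3
```

```bash
python3 -c "
from st import *
d=cam('wrist');heldclip(d)
go(W3(5,205,156),-81.3)"
```

```text
n 5827 x [-10.6  78.4] y [-22.1  22.2] z [-14.1 -12.6   1.8]
-18 y -6.5 7.4 gap 6.2 at 0.5 | -10 y -6.8 7.7 gap 6.0 at 0.5 | -2 y -6.9 7.7 gap 5.5 at 0.6 | 6 y -7.8 8.7 gap 5.5 at 0.6 | 14 y -7.1 7.9 gap 5.8 at 0.4 | 22 y -7.3 7.8 gap 5.7 at 0.4 | 30 y -8.5 9.3 gap 2.2 at 0.4 | 38 y -11.7 12.1 gap 9.4 at 0.2 | 46 y -14.7 15.1 gap 11.9 at 0.3 | 54 y -17.7 18.2 gap 17.6 at 0.2 | 62 y -20.8 20.8 gap 23.7 at 0.2 | 70 y -23.7 23.6 gap 29.6 at 0.1 | 78 y -22.0 22.3 gap 35.8 at 0.0 | 
at [453.3 202.6 163.8] yaw 30.54 q1,q6 [0.74 1.36] shift [101.2  63.6   8.9] roll 111.84 t 43.1
```

Request:
arm_command([
  {"linear": [15,9.4,2],"roll": 0,"hand": -1},
  {"linear": [30,18.9,2],"roll": 0,"hand": -1},
  {"linear": [30,18.9,2],"roll": 0,"hand": -1},
  {"linear": [26,16.3,2],"roll": 0,"hand": -1},
  {"linear": [0,0,0],"roll": 8,"hand": -1},
  {"linear": [0,0,0],"roll": 8,"hand": -1},
  {"linear": [0,0,0],"roll": 8,"hand": -1},
  {"linear": [0,0,0],"roll": 8,"hand": -1},
  {"linear": [0,0,0],"roll": 8,"hand": -1},
  {"linear": [0,0,0],"roll": 8,"hand": -1},
  {"linear": [0,0,0],"roll": 8,"hand": -1},
  {"linear": [0,0,0],"roll": 8,"hand": -1},
])

```text
time: 44.35
tcp_pos: [569.6, 197.8, 148.8]
eef_rot: [0.957, -0.291, -0.0, 0.0]
ft_force: [-0.4, -0.6, -0.7]
finger_gap: 0.17
grip_force: 23.3
```

Request:
arm_command([
  {"linear": [0,0,0],"roll": 8,"hand": -1},
  {"linear": [0,0,0],"roll": 8,"hand": -1},
  {"linear": [0,0,0],"roll": 8,"hand": -1},
  {"linear": [0,0,0],"roll": 8,"hand": -1},
  {"linear": [0,0,0],"roll": 8,"hand": -1},
  {"linear": [0,0,30],"roll": 7.8,"hand": -1},
  {"linear": [0,0,28],"roll": 0,"hand": -1},
  {"linear": [0,0,0],"roll": 0,"hand": -1},
  {"linear": [0,0,0],"roll": 0,"hand": -1},
  {"linear": [0,0,0],"roll": 0,"hand": -1},
])

```text
time: 45.35
tcp_pos: [571.1, 198.3, 92.7]
eef_rot: [0.759, -0.651, 0.001, -0.001]
ft_force: [-0.3, -0.4, -0.7]
finger_gap: 0.176
grip_force: 23.3
```

```bash
python3 -c "
from st import *
d=cam('wrist');heldclip(d);o,p,R=pose();print(loc(p))
go(W3(5,139,91),-81.3)"
```

```text
n 5565 x [-7.9 80.5] y [-21.5  22.7] z [-15.9 -14.5   2.3]
-10 y -6.4 8.2 gap 5.6 at 1.1 | -2 y -6.4 8.2 gap 5.5 at 1.1 | 6 y -6.8 9.1 gap 5.4 at 1.1 | 14 y -6.6 8.4 gap 5.4 at 1.1 | 22 y -6.5 8.6 gap 5.7 at 0.9 | 30 y -6.8 8.9 gap 2.2 at 0.9 | 38 y -10.0 11.8 gap 7.3 at -0.0 | 46 y -12.9 14.5 gap 9.8 at 0.8 | 54 y -15.9 17.5 gap 15.9 at 0.6 | 62 y -19.0 20.4 gap 21.8 at 0.8 | 70 y -22.1 23.4 gap 28.9 at 1.0 | 78 y -22.9 24.0 gap 36.0 at -0.3 | 
[  3.18373307 204.39805195]
at [571.1 198.4  92.7] yaw -81.27 q1,q6 [ 0.59 -0.44] shift [65.4 -1.8  1.7] roll 0.03 t 45.4
```

Request:
arm_command([
  {"linear": [0,-2.1,2],"roll": 0,"hand": -1},
  {"linear": [12,0,0],"roll": 0,"hand": -1},
  {"linear": [14,0,0],"roll": 0,"hand": -1},
  {"linear": [14,0,0],"roll": 0,"hand": -1},
  {"linear": [12,0,0],"roll": 0,"hand": -1},
  {"linear": [8,0,0],"roll": 0,"hand": -1},
  {"linear": [3.4,0,0],"roll": 0,"hand": -1},
  {"linear": [0,0,0],"roll": 0,"hand": -1},
  {"linear": [0,0,0],"roll": 0,"hand": -1},
  {"linear": [0,0,0],"roll": 0,"hand": -1},
])

```text
time: 46.4
tcp_pos: [581.7, 136.0, 88.7]
eef_rot: [0.759, -0.651, -0.0, -0.0]
ft_force: [0.3, -0.1, -0.0]
finger_gap: 0.17
grip_force: 23.3
```

```bash
python3 -c "
from st import *
d=cam('wrist');heldclip(d);o,p,R=pose();print(loc(p),o['ft_force']);standfit(d)"
```

```text
n 7213 x [-7.7 94.3] y [-21.4  22.7] z [-27.  -14.7   3. ]
62 y 0.6 6.2 gap 0.4 at 0.8 | 70 y 0.6 6.4 gap 0.4 at 0.7 | 78 y 0.6 6.3 gap 0.3 at 0.7 | 86 y 0.5 6.5 gap 0.3 at 0.7 | 
[  4.13237274 141.11648839] [-0.39981202 -0.51616192 -0.95876751]
foot 10360 x [-38.4  31.5  59.7] y [-3.4 75.9] z 11.8 rect [10.7 35.9] [100.1  80.2] 0.1
panel 2430 x [-2.2  0.8  3.7] y [30.9 76.3] z 114.8 rect [ 0.7 53.6] [45.7  6. ] 89.9
boardtop 4312 x [ 3.9  7.8 11.7] y [40.  76.3] z 141.8 rect [ 7.9 58.1] [36.6  8. ] 90.0
```

Request:
arm_command([
  {"linear": [0,-1.2,0],"roll": 0,"hand": -1},
  {"linear": [0,0,0],"roll": 0,"hand": -1},
  {"linear": [0,0,0],"roll": 0,"hand": -0.2},
  {"linear": [0,0,0],"roll": 0,"hand": 0.1},
  {"linear": [0,0,0],"roll": 0,"hand": 0.6},
  {"linear": [0,0,0],"roll": 0,"hand": 0.6},
  {"linear": [0,0,0],"roll": 0,"hand": 0.6},
  {"linear": [0,0,-20],"roll": 0,"hand": 0.6},
  {"linear": [0,0,-45],"roll": 0,"hand": 0.6},
  {"linear": [0,0,-45],"roll": 0,"hand": 0.6},
  {"linear": [0,0,-40],"roll": 0,"hand": 0.6},
  {"linear": [0,0,0],"roll": 0,"hand": 0.6},
])

```text
time: 47.65
tcp_pos: [585.7, 136.1, 245.9]
eef_rot: [0.759, -0.651, 0.004, -0.005]
ft_force: [1.0, 0.3, 0.0]
finger_gap: 0.799
grip_force: 0.0
```

Request:
arm_command([
  {"linear": [0,0,0],"roll": 0,"hand": 0.6},
  {"linear": [0,0,0],"roll": 0,"hand": 0.6},
])

```text
time: 47.85
tcp_pos: [582.3, 135.7, 237.4]
eef_rot: [0.759, -0.651, -0.001, 0.001]
ft_force: [-1.0, -1.0, -0.6]
finger_gap: 0.803
grip_force: 0.0
```

```bash
python3 -c "
from st import *
d=cam('wrist');hinges(d);placed(d);standfit(d)
t=cam('top');clips(t);s=cam('scene');clips(s)
go([418.5,-235.5,240],157.5)"
```

```text
hinge [588.3  95.7 102.7] px [275. 158.] n 291
   ang hist [(-110, 57), (-100, 13), (-70, 30), (-60, 38), (80, 78), (110, 75)]
side 1 857 y [ 78.8 148.2] z [ 95.6 102.8 104.6]
78 -8.4 18.2 | 90 -6.7 15.7 | 102 -4.2 13.1 | 114 -6.2 15.1 | 126 -8.1 16.1 | 138 -9.3 18.1 | 
foot 7514 x [-38.4  27.6  59.7] y [-53.7  75. ] z 11.8 rect [10.7 10.5] [100.2 129.2] 0.0
panel 990 x [-2.3  0.8  3.4] y [-19.2  75.9] z 114.8 rect [ 0.5 28.3] [ 5.6 95.2] 0.1
boardtop 1440 x [ 4.1  7.7 11.6] y [-10.   75.3] z 141.8 rect [ 7.9 32.5] [ 7.6 85.6] 0.0
clip px [363. 223.] mid(hinge) [ 454.7 -249.9] grip(x=-35) [ 422.7 -235.8] jaw dir -23.9 len 87.6 wid 17.0 44.0 ztop 27.8
at [582.4 135.5 237.3] yaw -81.3 q1,q6 [ 0.49 -0.34] shift [342.  218.2  -1.9] roll 121.2 t 48.0
```

Request:
arm_command([
  {"linear": [24,15,0],"roll": 0,"hand": 0.6},
  {"linear": [40,25.5,0],"roll": 0,"hand": 0.6},
  {"linear": [40,25.5,0],"roll": 0,"hand": 0.6},
  {"linear": [40,25.5,0],"roll": 0,"hand": 0.6},
  {"linear": [40,25.5,0],"roll": 0,"hand": 0.6},
  {"linear": [40,25.5,0],"roll": 0,"hand": 0.6},
  {"linear": [40,25.5,0],"roll": 0,"hand": 0.6},
  {"linear": [40,25.5,0],"roll": 0,"hand": 0.6},
  {"linear": [38,24.7,0],"roll": 0,"hand": 0.6},
  {"linear": [0,0,10],"roll": 8.2,"hand": 0.6},
  {"linear": [0,0,10],"roll": 8.2,"hand": 0.6},
  {"linear": [0,0,10],"roll": 8.2,"hand": 0.6},
])

```text
time: 49.2
tcp_pos: [418.3, -235.8, 207.7]
eef_rot: [-0.6, 0.8, 0.0, -0.0]
ft_force: [0.1, 0.3, -0.3]
finger_gap: 0.794
grip_force: 0.0
```

Request:
arm_command([
  {"linear": [0,0,10],"roll": 8.2,"hand": 0.6},
  {"linear": [0,0,0],"roll": 8.2,"hand": 0.6},
  {"linear": [0,0,0],"roll": 8.2,"hand": 0.6},
  {"linear": [0,0,0],"roll": 8.2,"hand": 0.6},
  {"linear": [0,0,0],"roll": 8.2,"hand": 0.6},
  {"linear": [0,0,0],"roll": 8.2,"hand": 0.6},
  {"linear": [0,0,0],"roll": 8.2,"hand": 0.6},
  {"linear": [0,0,0],"roll": 8.2,"hand": 0.6},
  {"linear": [0,0,0],"roll": 8.2,"hand": 0.6},
  {"linear": [0,0,0],"roll": 8.2,"hand": 0.6},
  {"linear": [0,0,0],"roll": 8.2,"hand": 0.6},
  {"linear": [0,0,0],"roll": 7,"hand": 0.6},
])

```text
time: 50.4
tcp_pos: [418.6, -235.3, 198.0]
eef_rot: [0.203, 0.979, -0.0, -0.001]
ft_force: [-0.7, -0.4, 0.1]
finger_gap: 0.805
grip_force: 0.0
```

Request:
arm_command([
  {"linear": [0,0,0],"roll": 0,"hand": 0.6},
  {"linear": [0,0,0],"roll": 0,"hand": 0.6},
])

```text
time: 50.6
tcp_pos: [418.7, -235.3, 198.3]
eef_rot: [0.199, 0.98, 0.0, -0.0]
ft_force: [-0.2, -0.5, 0.1]
finger_gap: 0.8
grip_force: 0.0
```

```bash
python3 -c "
from st import *
d=cam('wrist');save(d,'w16.png');clips(d);hinges(d)
go([418.5,-235.5,6],157)"
```

```text
clip px [277. 219.] mid(hinge) [ 450.9 -249.7] grip(x=-35) [ 418.7 -235.9] jaw dir -23.1 len 89.8 wid 17.0 47.0 ztop 24.6
hinge [ 451.9 -249.3   23.8] px [277. 223.] n 220
   ang hist [(-180, 73), (-40, 34), (-30, 5), (-20, 38), (120, 28), (130, 42)]
at [ 418.8 -235.3  198.4] yaw 157.08 q1,q6 [-0.18 -1.79] shift [ 1.000e-01 -3.000e-01  1.924e+02] roll 0.08 t 50.6
```

Request:
arm_command([
  {"linear": [0,0.3,45],"roll": 0,"hand": 0.6},
  {"linear": [0,0,45],"roll": 0,"hand": 0.6},
  {"linear": [0,0,45],"roll": 0,"hand": 0.6},
  {"linear": [0,0,38],"roll": 0,"hand": 0.6},
  {"linear": [0,0,14],"roll": 0,"hand": 0.6},
  {"linear": [0,0,4],"roll": 0,"hand": 0.6},
  {"linear": [0,0,0],"roll": 0,"hand": 0.6},
  {"linear": [0,0,0],"roll": 0,"hand": 0.6},
])

```text
time: 51.45
tcp_pos: [420.1, -235.4, 8.9]
eef_rot: [0.2, 0.98, -0.0, 0.001]
ft_force: [0.7, 0.4, 0.8]
finger_gap: 0.8
grip_force: 0.0
```

Request:
arm_command([
  {"linear": [0,0,0],"roll": 0,"hand": -1},
  {"linear": [0,0,0],"roll": 0,"hand": -1},
  {"linear": [0,0,0],"roll": 0,"hand": -1},
  {"linear": [0,0,0],"roll": 0,"hand": -1},
  {"linear": [0,0,0],"roll": 0,"hand": -1},
  {"linear": [0,0,0],"roll": 0,"hand": -1},
  {"linear": [0,0,0],"roll": 0,"hand": -1},
  {"linear": [0,0,-10],"roll": 0,"hand": -1},
  {"linear": [0,0,-30],"roll": 0,"hand": -1},
  {"linear": [0,0,-45],"roll": 0,"hand": -1},
  {"linear": [0,0,-45],"roll": 0,"hand": -1},
  {"linear": [0,0,-20],"roll": 0,"hand": -1},
])

```text
time: 52.65
tcp_pos: [420.7, -235.8, 163.0]
eef_rot: [0.2, 0.98, -0.001, 0.004]
ft_force: [0.6, 0.7, -1.2]
finger_gap: 0.168
grip_force: 22.4
```

Request:
arm_command([
  {"linear": [0,0,0],"roll": 0,"hand": -1},
  {"linear": [0,0,0],"roll": 0,"hand": -1},
])

```text
time: 52.85
tcp_pos: [418.9, -234.8, 158.0]
eef_rot: [0.2, 0.98, 0.0, 0.0]
ft_force: [0.1, 0.6, -0.6]
finger_gap: 0.17
grip_force: 22.4
```

```bash
python3 -c "
from st import *
d=cam('wrist');heldclip(d)
go(W3(5,-210,156),-81.3)"
```

```text
n 2877 x [-50.3  10.3] y [-13.9  12.2] z [-16.8 -14.5   5.7]
-50 y -11.9 10.0 gap 9.2 at -0.9 | -42 y -11.2 9.5 gap 2.0 at -0.9 | -34 y -8.5 6.6 gap 2.0 at -0.9 | -26 y -8.4 6.5 gap 5.9 at -0.9 | -18 y -8.2 6.9 gap 5.7 at -0.9 | -10 y -8.0 6.6 gap 5.7 at -1.0 | -2 y -8.0 6.6 gap 5.5 at -1.0 | 6 y -21.7 6.7 gap 12.9 at -14.7 | 
at [ 418.4 -234.6  157.1] yaw 156.89 q1,q6 [-0.18 -1.79] shift [-190.5  107.1    0.9] roll -121.81 t 52.9
```

Request:
arm_command([
  {"linear": [-15,8.4,-10],"roll": 0,"hand": -1},
  {"linear": [-35,19.7,0],"roll": 0,"hand": -1},
  {"linear": [-38,21.4,0],"roll": 0,"hand": -1},
  {"linear": [-38,21.4,0],"roll": 0,"hand": -1},
  {"linear": [-38,21.4,0],"roll": 0,"hand": -1},
  {"linear": [-26.5,14.8,0],"roll": 0,"hand": -1},
  {"linear": [0,0,0],"roll": -8.2,"hand": -1},
  {"linear": [0,0,0],"roll": -8.2,"hand": -1},
  {"linear": [0,0,0],"roll": -8.2,"hand": -1},
  {"linear": [0,0,0],"roll": -8.2,"hand": -1},
  {"linear": [0,0,0],"roll": -8.2,"hand": -1},
  {"linear": [0,0,0],"roll": -8.2,"hand": -1},
])

```text
time: 54.1
tcp_pos: [635.5, -211.0, 165.5]
eef_rot: [-0.229, 0.973, 0.001, -0.002]
ft_force: [0.2, 1.1, -0.7]
finger_gap: 0.173
grip_force: 22.4
```

Request:
arm_command([
  {"linear": [0,0,0],"roll": -8.2,"hand": -1},
  {"linear": [0,0,0],"roll": -8.2,"hand": -1},
  {"linear": [0,0,0],"roll": -8.2,"hand": -1},
  {"linear": [0,0,0],"roll": -8.2,"hand": -1},
  {"linear": [0,0,0],"roll": -8.2,"hand": -1},
  {"linear": [0,0,0],"roll": -8.2,"hand": -1},
  {"linear": [0,0,0],"roll": -8.2,"hand": -1},
  {"linear": [0,0,0],"roll": -8.2,"hand": -1},
  {"linear": [0,0,0],"roll": -7,"hand": -1},
  {"linear": [0,0,0],"roll": 0,"hand": -1},
  {"linear": [0,0,0],"roll": 0,"hand": -1},
  {"linear": [0,0,0],"roll": 0,"hand": -1},
])

```text
time: 55.3
tcp_pos: [636.0, -211.2, 167.0]
eef_rot: [0.758, -0.652, -0.001, 0.0]
ft_force: [0.2, -0.2, -0.2]
finger_gap: 0.173
grip_force: 22.4
```

```bash
python3 -c "
from st import *
d=cam('wrist');heldclip(d);o,p,R=pose();print(loc(p))
go(W3(3.5,-210,76),-81.3)"
```

```text
n 2897 x [-49.7  11. ] y [-12.  14.] z [-16.4 -13.1   7.9]
-50 y -9.7 11.7 gap 10.7 at 2.0 | -42 y -9.4 11.1 gap 2.5 at 0.5 | -34 y -6.8 8.3 gap 2.0 at 0.7 | -26 y -6.7 8.6 gap 5.4 at 0.9 | -18 y -6.6 8.5 gap 5.8 at 0.7 | -10 y -6.4 8.3 gap 5.7 at 0.7 | -2 y -6.4 8.2 gap 5.6 at 0.7 | 6 y -6.4 8.2 gap 5.6 at 0.7 | 
[   5.46672182 -210.37119463]
at [ 636.1 -211.2  167.2] yaw -81.41 q1,q6 [-0.09  0.24] shift [-0.3  1.9 91.2] roll -0.11 t 55.4
```

Request:
arm_command([
  {"linear": [0,0,25],"roll": 0,"hand": -1},
  {"linear": [0,0,40],"roll": 0,"hand": -1},
  {"linear": [0,0,26],"roll": 0,"hand": -1},
  {"linear": [0,0,0],"roll": 0,"hand": -1},
  {"linear": [-12,0,0],"roll": 0,"hand": -1},
  {"linear": [-13,0,0],"roll": 0,"hand": -1},
  {"linear": [-10,0,0],"roll": 0,"hand": -1},
  {"linear": [0,0,0],"roll": 0,"hand": -1},
  {"linear": [0,0,0],"roll": 0,"hand": -1},
  {"linear": [0,0,0],"roll": 0,"hand": -1},
])

```text
time: 56.35
tcp_pos: [631.2, -176.8, 77.1]
eef_rot: [0.759, -0.651, 0.0, -0.0]
ft_force: [0.2, -0.1, -0.8]
finger_gap: 0.171
grip_force: 22.4
```

```bash
python3 -c "
from st import *
d=cam('wrist');heldclip(d);o,p,R=pose();print(loc(p),p,o['ft_force'],yawx(R))
s=cam('scene'); W=cloud(s); hsv=cv2.cvtColor(s['image'],cv2.COLOR_RGB2HSV); L=loc(W);Z=W[...,2]
m=(hsv[...,0]>=5)&(hsv[...,0]<20)&(hsv[...,1]>90)&(Z>55)&(Z<105)&(L[...,1]<-76)&(L[...,1]>-180)&(abs(L[...,0])<45)
l=L[m]; print('scene clip',len(l)); 
for lo in range(-180,-76,8):
    t=(l[:,1]>=lo)&(l[:,1]<lo+8)
    if t.sum()>3: print(lo,l[t,0].min().round(1),l[t,0].max().round(1),Z[m][t].max().round(0),end=' | ')
"
```

```text
n 2852 x [-49.6  10.8] y [-12.1  13.8] z [-16.1 -13.6   7.3]
-50 y -10.4 11.5 gap 9.7 at 1.3 | -42 y -9.7 11.0 gap 3.0 at 0.1 | -34 y -7.0 8.1 gap 2.0 at 0.6 | -26 y -6.9 8.4 gap 5.4 at 0.8 | -18 y -6.8 8.4 gap 5.8 at 0.5 | -10 y -6.5 8.1 gap 5.7 at 0.5 | -2 y -6.5 8.1 gap 5.6 at 0.5 | 6 y -6.7 8.0 gap 6.0 at 0.7 | 
[   5.66533249 -175.73858705] [ 631.09757049 -176.97218434   76.89208945] [-0.31740165  0.57453597 -0.61193278] -81.3150074410561
scene clip 236
-180 -1.5 4.9 92.0 | -172 1.5 15.1 105.0 | -164 -0.3 15.1 95.0 | -156 1.1 16.2 92.0 | -148 1.3 17.0 95.0 | -140 -2.6 17.1 95.0 | -132 -5.0 19.9 94.0 | -124 -5.8 23.9 95.0 | -116 -10.3 26.1 93.0 | -108 -5.7 28.8 93.0 | -100 23.3 30.6 93.0 |
```

Request:
arm_command([
  {"linear": [-8,0.3,0],"roll": 0,"hand": -1},
  {"linear": [-10,0,0],"roll": 0,"hand": -1},
  {"linear": [-10,0,0],"roll": 0,"hand": -1},
  {"linear": [-7,0,0],"roll": 0,"hand": -1},
  {"linear": [-3.2,0,0],"roll": 0,"hand": -1},
  {"linear": [0,0,0],"roll": 0,"hand": -1},
  {"linear": [0,0,0],"roll": 0,"hand": -1},
  {"linear": [0,0,0],"roll": 0,"hand": -1},
])

```text
time: 57.25
tcp_pos: [625.0, -139.3, 76.7]
eef_rot: [0.759, -0.652, 0.0, 0.0]
ft_force: [0.3, 0.1, -0.8]
finger_gap: 0.167
grip_force: 22.4
```

```bash
python3 -c "
from st import *
o,p,R=pose();print(loc(p),p,o['ft_force'],yawx(R))
d=cam('wrist');heldclip(d)
s=cam('scene');standfit(s)"
```

```text
[   5.31318498 -137.52591581] [ 624.96939483 -139.25245854   76.66517188] [ 0.2970097   0.1433843  -0.79368761] -81.3160023593971
n 2997 x [-49.8  11. ] y [-12.  14.] z [-16.3 -13.4   7.6]
-50 y -10.3 11.6 gap 9.2 at 0.7 | -42 y -9.6 11.1 gap 2.0 at 0.7 | -34 y -6.9 8.2 gap 2.0 at 0.7 | -26 y -6.8 8.5 gap 5.4 at 0.9 | -18 y -6.7 8.5 gap 5.4 at 0.8 | -10 y -6.4 8.2 gap 5.7 at 0.6 | -2 y -6.5 8.2 gap 5.6 at 0.6 | 6 y -6.6 8.1 gap 5.6 at 0.7 | 
foot 906 x [ 7.8 42.5 63.1] y [-71.3  78.1] z 11.6 rect [30.4  3.7] [151.1  67. ] 89.5
panel 116 x [ 0.3 12.9 14.8] y [-72.9  77.8] z 114.6 rect [7.1 1.8] [ 16.3 152.6] 0.8
boardtop 227 x [ 5.8 11.6 14.9] y [-71.   77.7] z 140.9 rect [9.7 3.3] [149.7  11.5] 89.1
```

No contact force and the jaws are centred over the sheets, so I release.

Request:
arm_command([
  {"linear": [0,0,0],"roll": 0,"hand": -0.2},
  {"linear": [0,0,0],"roll": 0,"hand": 0.1},
  {"linear": [0,0,0],"roll": 0,"hand": 0.6},
  {"linear": [0,0,0],"roll": 0,"hand": 0.6},
  {"linear": [0,0,0],"roll": 0,"hand": 0.6},
  {"linear": [0,0,-20],"roll": 0,"hand": 0.6},
  {"linear": [0,0,-45],"roll": 0,"hand": 0.6},
  {"linear": [0,0,-45],"roll": 0,"hand": 0.6},
  {"linear": [0,0,-45],"roll": 0,"hand": 0.6},
  {"linear": [-40,0,-45],"roll": 0,"hand": 0.6},
  {"linear": [-40,0,-20],"roll": 0,"hand": 0.6},
  {"linear": [0,0,0],"roll": 0,"hand": 0.6},
])

```text
time: 58.55
tcp_pos: [614.9, -63.2, 293.7]
eef_rot: [0.76, -0.65, 0.003, -0.003]
ft_force: [-0.1, -0.4, -0.8]
finger_gap: 0.801
grip_force: 0.0
```

Request:
arm_command([
  {"linear": [-20,0,0],"roll": 0,"hand": 0.6},
  {"linear": [0,0,0],"roll": 0,"hand": 0.6},
  {"linear": [0,0,0],"roll": 0,"hand": 0.6},
])

```text
time: 58.85
tcp_pos: [610.7, -46.8, 288.8]
eef_rot: [0.759, -0.651, -0.0, 0.0]
ft_force: [0.4, -0.9, 1.0]
finger_gap: 0.804
grip_force: 0.0
```

```bash
python3 -c "
from st import *
d=cam('wrist');save(d,'w17.png');hinges(d);placed(d);standfit(d)
t=cam('top');clips(t);o,p,R=pose();print(p)
print('C',loc([[600,100]]))"
```

```text
hinge [587.   97.6 102.2] px [277. 305.] n 166
   ang hist [(-110, 22), (-100, 29), (-70, 31), (-60, 22), (70, 6), (80, 26), (110, 30)]
side 1 423 y [ 78.4 147.5] z [ 80.6 102.5 104.3]
78 -8.9 17.9 | 90 -5.4 14.3 | 102 -4.3 13.4 | 114 -7.1 15.0 | 126 -8.4 16.3 | 138 -9.6 17.3 | 
side -1 629 y [-147.5  -78.9] z [87.5 89.8 91.9]
78 -8.6 17.0 | 90 -6.2 14.7 | 102 -4.9 13.4 | 114 -6.8 14.5 | 126 -7.9 16.5 | 138 -9.8 17.5 | 
foot 4740 x [-38.7  24.   59.4] y [-74.3  74.8] z 11.5 rect [10.4  0.6] [150.1  99.8] 89.9
panel 681 x [-2.7  0.1  2.9] y [-74.4  74.9] z 114.6 rect [-0.2  0.2] [ 13.5 150.1] 3.4
boardtop 1095 x [ 3.5  7.6 10.9] y [-74.3  75. ] z 141.5 rect [7.  0.5] [149.9   7.5] 89.8
[610.81612541 -47.43878829 288.72530758]
C [[ 16.82061395 102.750568  ]]
```

View pics/w17.png

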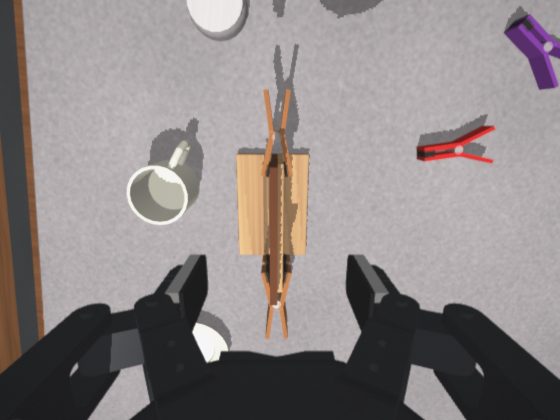

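The three clips clamp board and panel: one on the −y side at (278,130), and two stacked on the +y side at (277,305). Board and panel edges agree within 0.2 mm, and no brown clip remains on the counter. Handing in.

```bash
python3 -c "
from st import *
print(env.sign_off())"
```

```text
the job is handed in; nothing more can be done
None
```

The job is handed in: the old board is upright in the rack, and the new board is fully down in the stand's groove with its edges flush. All three wooden clips grip board and panel (two on the +y side, one on the −y side), finished at about 59 s of the 210 s; the hand-in returned no verdict.

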